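# Stow the clean gears in the tub and close it

## Robot

A 6-joint arm with a two-finger parallel gripper is mounted at the origin on the work surface. World frame = base frame: x ahead of the robot, y to its left, z up, the work surface at z = 0. Lengths are in mm, angles in degrees, forces in N, time in s.
With the tool pointing down it reaches from about 350 to 975 mm from the base axis. Payload 7.1 kg.
Tool frame: the origin (TCP) lies midway between the tips of the shut fingers; the grasp point (between the pads) lies 19 mm behind it (robot.grasp_offset is the distance from the TCP to the grasp point, in mm); z points along the fingers, y is the line along which they close (so a half turn about z gives the same grasp; the last joint's range is limited). The gripper opens to 88 mm and grips with 3 to 60 N. Pads are 20 mm wide; open, the fingers measure 115 mm over their backs; the gripper's body (75 mm by 178 mm) begins 61 mm behind the grasp point.
Start: joints at [64.572, 24.242, 93.386, -0, 62.372, -1.089], TCP at [257.554, 569.448, 200.875] pointing down, gripper open.
Joint ranges: [-172.04, 172.04], [-51.8, 120.97], [4.93, 147.93], [-75.15, 255.16], [6.16, 154.13], [-145.62, 145.62]. Speed limits (degrees/s): [136.94, 136.94, 172.46, 180, 180, 180].

## Interface

Orientations are given as [roll, pitch, yaw] about the fixed x, y, z axes, in that order (R = Rz(yaw) Ry(pitch) Rx(roll)).
In Python, from plant import robot gives the robot as it stands. The module is installed in compiled form; this text tells all that it offers.
- The arm moves only by the tool play_rows, never from a script. Its argument "deltas" is a list that holds one entry, the list of rows, each a list of 6 numbers: the shift along the world's x, y, z each as a share of 200 mm, from -1 to 1, then the turn, a rotation vector about the world's x, y, z each as a share of 360 degrees, from -1 to 1. A call has 1 to 5 rows; each row is the pose to reach, as a shift and turn from the pose commanded when the call began, turning the shorter way round; what a row does not reach only later rows make up. A row lasts 1/10 s, in which the tool goes at most 50 mm and 8.59 degrees, less where a joint would pass 70% of its speed; a pose out of reach is approached as far as the arm can. A call with a number of a shift or a turn outside -1 to 1 is refused whole. A call with a gripper value outside its range is refused whole. "grip" is the opening, from 0 (shut) to 1 (fully open), set as the call begins (left out, the last holds). The fingers move at their own pace and stop on an object; the grip force is fixed at half the most. Time passes only in rows, so rows that repeat a pose let the fingers close. It gives the time, the measured TCP pose, the force, the opening and the grip force at its end, in the units of the state.
- robot.get_state(): the state, without advancing time (a new reading comes with each control period).
- robot.grab_frame(name): name is "side" or "top" or "wrist"; returns a dict with "image" (480x640x3 uint8, red, green, blue), "K" (3x3 intrinsics, pixels), "pose" (4x4, takes a point from camera to world coordinates). Camera axes: x right, y up, looking along -z (the intrinsics and any distortion apply to the point x, -y, -z); pixel columns grow to the right and rows downward; lengths in mm; the calibration is good to about 2 mm. A picture is of the moment at which its call begins. There is no depth.
- robot.hand_in(): hands the job in; it is judged then, once.
Trained networks look in a picture, given as the dict that the camera call returned (one of the last four; its "shot" number tells which), for a name from the list of things; names that differ only in an ending like _2 or _b are one class to them, and where a whole thing is asked for, a point or a joint stands for the part that bears it (a point fixed in the world has none). Each returns a list of dicts, best first, with "confidence" (0 to 1); they miss things now and then, are a little off and sometimes report something else, mostly with a low value. They report only what shows in the picture. A call takes as long as a camera call. They do not tell look-alikes from the thing itself.
- robot.boxes_of(picture, target): "rect" ([left, top, width, height] in pixels, round what is visible of it).
- robot.cut_out(picture, target): "mask" (480x640 bool, what is visible of it) and "rect" ([left, top, width, height] in pixels, round what is visible of it).
- robot.pinpoint(picture, target): "location" ([column, row] in pixels: a listed point, or the origin of a listed thing).
The state is a dict: "time_s": time; "qpos": joint angles; "qd": joint speeds; "effort": joint torques, N m; "tool_pos": TCP position; "ee_rot": TCP orientation; "wrist_force": force on the tool from outside, world axes, zero at the start; "ft_torque": the same for the moment, N m; "finger_gap": opening from 0.0 (shut) to 1.0 (fully open); "grip_force": force on a finger pad.
Only numpy, scipy, OpenCV 4.12 (cv2) and the standard library are available. Lean on these libraries where they do the work, as an engineer would, in place of code of your own. Each camera call takes 0.05 s, during which the arm holds its last target. There are 200 camera calls.

## Task

Take every gear that hangs on the two hook racks off its hook and lower it into the round aluminium tub; do not drop the gears. When all are in, set the red lid on the tub so that its plug is in the mouth and it sits fully home and level, and let go. Leave the tub upright and the other things on the bench where they are.

Things in the scene. Friction and masses are not known exactly. Their poses are not given: they have to be found in the camera images.
- gear0: gear ring hung on a hook, brass: 90 mm across (93 over the tooth tips), round bore 44 mm, 14 mm thick (rim 23 mm wide), 0.15 to 0.3 kg; origin at the centre of the bore, half way through; its x axis is the gear's axis, at first level along its hook bar: the gear hangs upright across the bar, the bore's top resting on it. May be absent.
- gear1: gear ring hung on a hook, steel: 90 mm across (93 over the tooth tips), round bore 44 mm, 14 mm thick (rim 23 mm wide), 0.15 to 0.3 kg; origin at the centre of the bore, half way through; its x axis is the gear's axis, at first level along its hook bar: the gear hangs upright across the bar, the bore's top resting on it. May be absent.
- gear2: gear ring hung on a hook, copper: 90 mm across (93 over the tooth tips), round bore 44 mm, 14 mm thick (rim 23 mm wide), 0.15 to 0.3 kg; origin at the centre of the bore, half way through; its x axis is the gear's axis, at first level along its hook bar: the gear hangs upright across the bar, the bore's top resting on it. May be absent.
- gear3: gear ring hung on a hook, steel: 90 mm across (93 over the tooth tips), round bore 44 mm, 14 mm thick (rim 23 mm wide), 0.15 to 0.3 kg; origin at the centre of the bore, half way through; its x axis is the gear's axis, at first level along its hook bar: the gear hangs upright across the bar, the bore's top resting on it. May be absent.
- gear4: gear ring hung on a hook, brass: 90 mm across (93 over the tooth tips), round bore 44 mm, 14 mm thick (rim 23 mm wide), 0.15 to 0.3 kg; origin at the centre of the bore, half way through; its x axis is the gear's axis, at first level along its hook bar: the gear hangs upright across the bar, the bore's top resting on it. May be absent.
- rack3: fixed blue stand, three steel hooks; origin on the bench under its cross rail; front = its own -x. Level bars 8 mm thick, axes 235 mm up, at y = -100, 0 and +100 mm, run from the rail (x = 0) to x = -90, then turn up to a tip at x = -104 whose top is 18 mm above the bar axis. Gears hang near x = -55, nothing above. To come off a gear is raised 14 to 36 mm (25 best), then drawn to -x past the tip. Hooks may be empty.
- rack2: fixed blue stand, two steel hooks; origin on the bench under its cross rail; front = its own -x. Level bars 8 mm thick, axes 235 mm up, at y = -50 and +50 mm, run from the rail (x = 0) to x = -90, then turn up to a tip at x = -104 whose top is 18 mm above the bar axis. Gears hang near x = -55, nothing above. To come off a gear is raised 14 to 36 mm (25 best), then drawn to -x past the tip. Hooks may be empty.
- tub: open round aluminium tub, loose, 190 mm outside diameter, 182 mm inside, 130 mm tall, floor 5 mm thick, 0.9 kg; origin at the centre of its underside, z up
- lid: loose red lid lying right way up on the bench: disc 200 mm across (8 to 14 mm above the origin), below it a plug 173 mm across and 8 mm deep that drops into the tub's mouth; black knob in the middle, 32 mm across, 28 to 56 mm above the origin; 0.3 kg. Origin: centre of the plug's underside, z up. Seated, the disc rests on the rim and the origin is 122 mm above the tub's
- screwdriver: bystander: a screwdriver lying on the bench in the middle; leave alone
- spray: bystander: blue can 60 mm across, 170 mm tall, at the left; leave alone
- jar: bystander: amber jar 70 mm across, 90 mm tall, at the right; leave alone
- wrench: bystander: a wrench lying at the left; leave alone
- hammer: bystander: a hammer lying at the right; leave alone
- partbox: bystander: cardboard box 100 x 70 x 60 mm at the far left; leave alone
Things that resemble listed ones, but are neither listed nor needed, are in the scene too. Leave any green look-alike of the gear3 alone.

How it is judged:
By the outcome, as a careful person would: the job done as asked, in the order asked, and still so for the second after the job is handed in, with the robot touching nothing.
Of gear0, gear1, gear2, gear3, gear4 only 3 to 5 are there at a start; the rules pass over those that are not, and their reading is None.
At some moment in a run one of tub, lid may be knocked a few centimetres aside while the robot is not near it.
It also fails if it takes over 210 s, if anything falls off the work surface, if the arm or the gripper's body presses on something with over 40 N, if the wrist force passes 120 N, or if a joint passes its speed limit or range.

## Working session

There is one attempt and no reset: what is moved stays moved. The work goes in short steps, Python scripts to look and compute and a tool call to move; the robot and the scene stay as the last step left them, time stands still between calls to the robot, and variables do not carry over. Pictures are saved under pics/ and viewed, at most 14 in all, crops included, and the job is handed in when it is done.

Besides the shell and the picture viewer there is one more tool, called after "Call:" by a JSON object that holds its "fn" and its "kwargs". play_rows: Moves the arm, as the interface text tells. Its arguments: {"type":"object","properties":{"deltas":{"type":"array"},"grip":{"type":"number"}},"required":["deltas"]}

```bash
mkdir -p pics; ls; cat > h.py <<'E'
from plant import robot
import numpy as np, cv2
from scipy.spatial.transform import Rotation as R
def save(f,n,crop=None,s=1):
    im=f["image"][:,:,::-1]
    if crop: a,b,c,d=crop; im=im[b:d,a:c]
    cv2.imwrite("pics/"+n,cv2.resize(im,None,fx=s,fy=s,interpolation=cv2.INTER_CUBIC))
def ray(f,px):
    K=np.array(f["K"]);P=np.array(f["pose"])
    d=np.linalg.inv(K)@[px[0],px[1],1]; d=P[:3,:3]@[d[0],-d[1],-d[2]]
    return P[:3,3],d/np.linalg.norm(d)
def atz(f,px,z):
    o,d=ray(f,px); return o+d*(z-o[2])/d[2]
def proj(f,p):
    P=np.array(f["pose"]);c=P[:3,:3].T@(np.array(p,float)-P[:3,3]);c=np.array(f["K"])@[c[0],-c[1],-c[2]];return c[:2]/c[2]
def tri(obs):
    A=0;b=0
    for f,px in obs:
        o,d=ray(f,px);M=np.eye(3)-np.outer(d,d);A=A+M;b=b+M@o
    return np.linalg.solve(A,b)
E
python3 - <<'E'
from h import *
np.set_printoptions(precision=1,suppress=True)
F={n:robot.grab_frame(n) for n in("side","top","wrist")}
for n,f in F.items():
    save(f,n+"0.png"); print(n,f.keys(),np.array(f["K"]).tolist(),np.array(f["pose"]).round(2).tolist())
for t in["gear0","gear1","gear2","gear3","gear4","rack3","rack2","tub","lid"]:
    for n in F:
        print(t,n,[(np.round(a["location"],1).tolist(),round(a["confidence"],2)) for a in robot.pinpoint(F[n],t)][:6])
print(robot.get_state())
E
```

```text
pics
side dict_keys(['image', 'K', 'pose', 'shot']) [[464.3372222549476, 0.0, 320.85231355827045], [0.0, 464.3372222549476, 240.04411551945435], [0.0, 0.0, 1.0]] [[0.98, 0.14, -0.14, 343.44], [-0.2, 0.71, -0.67, -926.55], [0.01, 0.69, 0.73, 1144.97], [0.0, 0.0, 0.0, 1.0]]
top dict_keys(['image', 'K', 'pose', 'shot']) [[582.7800004539056, 0.0, 317.07696265731465], [0.0, 582.7800004539056, 235.58038163288103], [0.0, 0.0, 1.0]] [[-0.02, 1.0, -0.08, 421.23], [-1.0, -0.02, 0.0, 4.29], [0.0, 0.08, 1.0, 1640.78], [0.0, 0.0, 0.0, 1.0]]
wrist dict_keys(['image', 'K', 'pose', 'shot']) [[336.3287288290841, 0.0, 322.74044611168597], [0.0, 336.3287288290841, 242.6102142111318], [0.0, 0.0, 1.0]] [[0.41, -0.88, -0.25, 188.94], [0.91, 0.4, 0.12, 600.8], [-0.0, -0.28, 0.96, 382.67], [0.0, 0.0, 0.0, 1.0]]
gear0 side [([374.7, 248.8], 0.76), ([414.0, 358.3], 0.75), ([353.4, 184.4], 0.57), ([279.4, 236.2], 0.55), ([344.0, 163.7], 0.53)]
gear0 top [([256.0, 186.8], 0.84), ([366.0, 186.7], 0.84), ([214.2, 184.8], 0.66), ([408.3, 186.1], 0.61), ([439.2, 172.9], 0.56), ([297.0, 195.1], 0.54)]
gear0 wrist []
[... 1404 characters left out ...]
56.6, 234.3], 0.63)]
rack2 top [([266.4, 185.8], 0.73), ([376.6, 182.3], 0.63), ([403.4, 274.3], 0.34)]
rack2 wrist []
tub side [([277.0, 236.2], 0.92)]
tub top [([252.5, 285.3], 0.74), ([169.2, 203.4], 0.69)]
tub wrist []
lid side [([301.8, 333.7], 0.75)]
lid top [([404.4, 276.0], 0.86)]
lid wrist []
{'time_s': 1.5, 'qpos': array([64.6, 24.2, 93.4, -0. , 62.4, -1.1]), 'qd': array([-0.1,  0. ,  0. ,  0. , -0.1, -0. ]), 'effort': array([  0. , -54.5, -27.4,   0.1,   0. ,  -0. ]), 'tool_pos': array([257.6, 569.4, 200.9]), 'ee_rot': array([-180. ,    0. ,  155.7]), 'wrist_force': array([ 1.1, -0.2, -0.3]), 'ft_torque': array([ 0., -0.,  0.]), 'grip_force': 0.0, 'finger_gap': 1.0004241305987094}
```

View pics/side0.png

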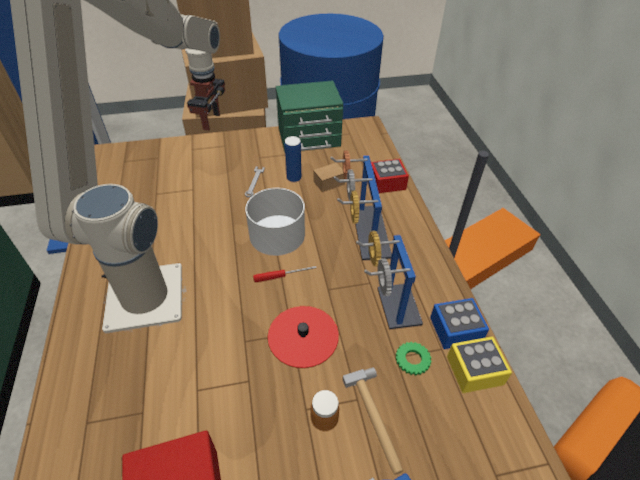

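View pics/top0.png

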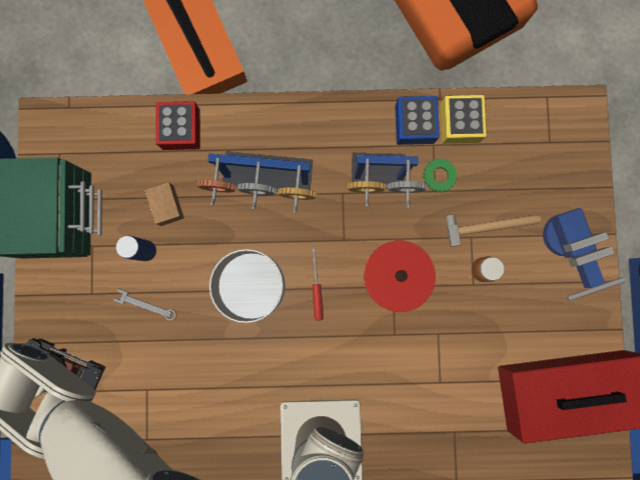

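The side view shows five gears on the blue racks. rack3 has copper (344,164), steel (353,184) and brass (356,205); rack2 has brass (375,249) and steel (386,275). The green ring lying on the bench at (414,358) is the look-alike, and I'll leave it alone. In the top view the tub is at (247,286) and the lid at (400,276).

```bash
python3 - <<'E'
from h import *
np.set_printoptions(precision=1,suppress=True)
s=robot.grab_frame("side");t=robot.grab_frame("top")
for n,a,b in[("copper",(344,163.7),(214.2,184.8)),("steel3",(353.4,184.4),(256,186.8)),("brass3",(356,205),(297,194)),("brass2",(374.7,248.8),(366,186.7)),("steel2",(386,275),(408.3,186.1))]:
    print(n,tri([(s,a),(t,b)]),atz(t,b,217))
# bar tips & rail ends in the top picture
for n,p in[("r3 tips",[(211,205),(254,207),(297,211)]),("r3 rail",[(210,159),(311,172)]),("r2 tips",[(366,206),(407,206)]),("r2 rail",[(353,160),(417,160)])]:
    print(n,[atz(t,q,245) for q in p])
for n,f,z in(("tub",t,130),("lid",t,14)):
    m=robot.cut_out(f,n); 
    for a in m:
        x,y,w,h=a["rect"];print(n,a["rect"],a["confidence"])
    c,_=cv2.findContours(m[0]["mask"].astype(np.uint8),cv2.RETR_EXTERNAL,cv2.CHAIN_APPROX_NONE);e=cv2.fitEllipse(max(c,key=len));print(e,atz(f,e[0],z))
save(t,"c1.png",(180,130,450,230),2.9)
E
```

```text
copper [672.2 250.5 215.9] [674.2 250.  217. ]
steel3 [671.4 146.7 212.9] [666.9 146.9 217. ]
brass3 [651.4  45.1 220.6] [646.6  46.1 217. ]
brass2 [ 663.9 -125.6  211.1] [ 660.9 -124.7  217. ]
steel2 [ 661.9 -228.8  223.6] [ 660.1 -229.2  217. ]
r3 tips [array([620.1, 253.3, 245. ]), array([612.9, 149.6, 245. ]), array([600.8,  46.1, 245. ])]
r3 rail [array([732.9, 254.9, 245. ]), array([695.3,  10.2, 245. ])]
r2 tips [array([ 609.1, -120.7,  245. ]), array([ 606.9, -219.7,  245. ])]
r2 rail [array([722.5, -92.5, 245. ]), array([ 719. , -248.1,  245. ])]
tub [211.8, 250.1, 74.3, 71.0] 0.78
((246.9716339111328, 285.6526184082031), (70.4383316040039, 74.44821166992188), 83.74626159667969) [424.4 182.6 130. ]
lid [367.2, 242.0, 68.5, 71.8] 0.86
lid [473.5, 254.6, 36.1, 29.4] 0.75
((399.79144287109375, 276.1208801269531), (69.77562713623047, 71.01294708251953), 80.0953598022461) [ 441.3 -229.6   14. ]
```

View pics/c1.png

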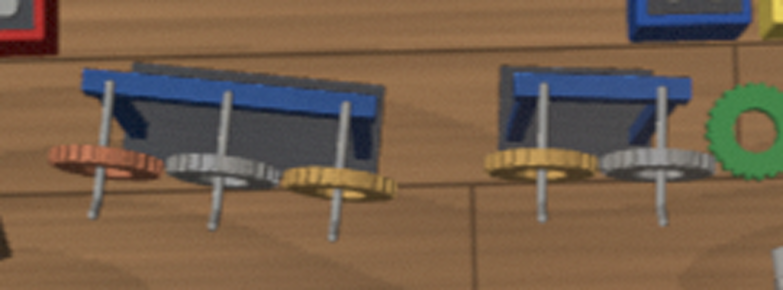

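The crop confirms five gears on hooks: copper, steel and brass on rack3, brass and steel on rack2. The green ring lies flat at crop (752,130) and gets left. Moving to look at copper up close.

Call:
{"fn": "play_rows", "kwargs": {"deltas": [[[0, 0, 0.25, 0, 0, -0.02], [0.2, -0.2, 0.5, 0, 0, -0.044], [0.4, -0.4, 0.7, 0, 0, -0.067], [0.6, -0.6, 0.7, 0, 0, -0.09], [0.75, -0.75, 0.7, 0, 0, -0.11]]], "grip": 0.45}}

```text
time_s: 2.2
tool_pos: [382.5, 445.3, 337.7]
ee_rot: [179.8, -0.1, 115.8]
wrist_force: [0.7, -0.3, -0.3]
finger_gap: 0.586
grip_force: 0.0
```

Call:
{"fn": "play_rows", "kwargs": {"deltas": [[[0.2, -0.1, 0, 0, 0, -0.02], [0.4, -0.25, 0, 0, 0, -0.044], [0.6, -0.4, 0, 0, 0, -0.067], [0.8, -0.6, 0, 0, 0, -0.09], [0.95, -0.7, 0, 0, 0, -0.0914]]]}}

```text
time_s: 2.7
tool_pos: [572.6, 303.5, 335.5]
ee_rot: [180.0, 0.0, 82.9]
wrist_force: [0.4, 0.1, 0.7]
finger_gap: 0.452
grip_force: 0.0
```

Call:
{"fn": "play_rows", "kwargs": {"deltas": [[[0.2, 0, 0, 0, 0, 0], [0.35, -0.1, 0, 0, 0, 0], [0.35, -0.14, 0, 0, 0, 0], [0.35, -0.14, 0, 0, 0, 0]]]}}

```text
time_s: 3.1
tool_pos: [641.3, 276.5, 334.7]
ee_rot: [-179.9, 0.0, 83.0]
wrist_force: [-0.7, 0.2, 1.0]
finger_gap: 0.451
grip_force: 0.0
```

```bash
python3 - <<'E'
from h import *
np.set_printoptions(precision=1,suppress=True)
st=robot.get_state();print(st["time_s"],st["tool_pos"],st["ee_rot"],st["finger_gap"],st["wrist_force"])
f=robot.grab_frame("wrist");save(f,"w1.png")
for a in robot.pinpoint(f,"gear0"):print(a["location"],a["confidence"],atz(f,a["location"],217))
for a in robot.boxes_of(f,"gear0"):print(a["rect"],a["confidence"])
for p in((673,250,262),(669,147,262),(648,46,262)):print(proj(f,p))
E
```

```text
3.1 [641.3 276.5 334.7] [-179.9    0.    83. ] 0.4512281289400194 [-0.7  0.2  1. ]
[358.3, 352.1] 0.86 [662.5 145.1 217. ]
[360.4, 263.1] 0.68 [673.4 241.3 217. ]
[357.8, 427.6] 0.64 [653.2  49.5 217. ]
[351.4, 307.3, 17.7, 98.3] 0.76
[348.3, 211.5, 28.3, 101.5] 0.59
[349.8, 390.3, 17.7, 41.5] 0.57
[364.9 271.9]
[370.3 379.2]
[357.4 468. ]
```

View pics/w1.png

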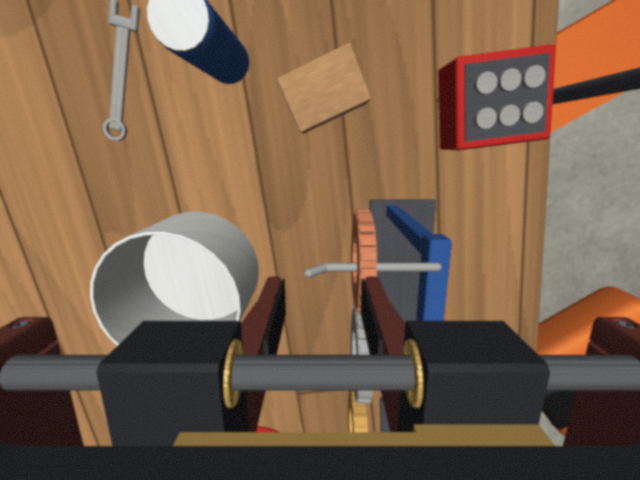

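The wrist view shows the copper gear, with its rim crossing the bar at about (366,267). The bar runs horizontally from (310,270) to (438,267), so the tool yaw matches rack3.

```bash
python3 - <<'E'
from h import *
np.set_printoptions(precision=1,suppress=True)
f=robot.grab_frame("wrist")
save(f,"w1c.png",(290,190,460,350),4)
print(atz(f,(366,267),262),atz(f,(360,267),262),atz(f,(330,267),235),atz(f,(435,267),235),proj(f,(673,245,262)))
E
```

```text
[673.5 255.9 262. ] [668.6 256.4 262. ] [643.9 249.3 235. ] [737.3 238.2 235. ] [366.5 279.4]
```

View pics/w1c.png

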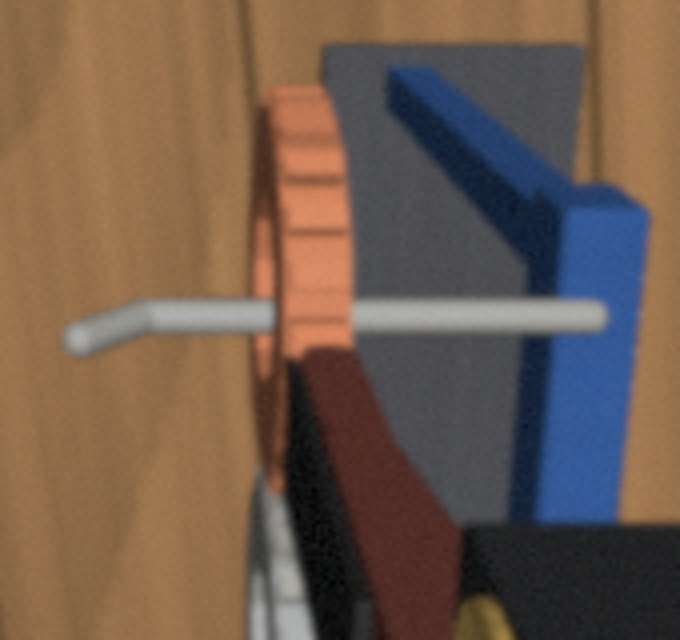

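Call:
{"fn": "play_rows", "kwargs": {"deltas": [[[0.175, -0.15, 0, 0, 0, 0], [0.175, -0.15, -0.1, 0, 0, 0], [0.175, -0.15, -0.25, 0, 0, 0], [0.175, -0.15, -0.4, 0, 0, 0], [0.175, -0.15, -0.4, 0, 0, 0]]]}}

```text
time_s: 3.8
tool_pos: [673.0, 247.8, 250.9]
ee_rot: [-179.6, 0.2, 83.2]
wrist_force: [-0.3, -0.7, -0.4]
finger_gap: 0.449
grip_force: 0.0
```

```bash
python3 - <<'E'
from h import *
np.set_printoptions(precision=1,suppress=True)
st=robot.get_state();print(st["time_s"],st["tool_pos"],st["ee_rot"],st["finger_gap"],st["wrist_force"])
f=robot.grab_frame("wrist");save(f,"w2.png",(200,160,480,480),2.2)
E
```

```text
3.8 [673.  247.8 250.9] [-179.6    0.2   83.2] 0.4486010803226841 [-0.3 -0.7 -0.4]
```

View pics/w2.png

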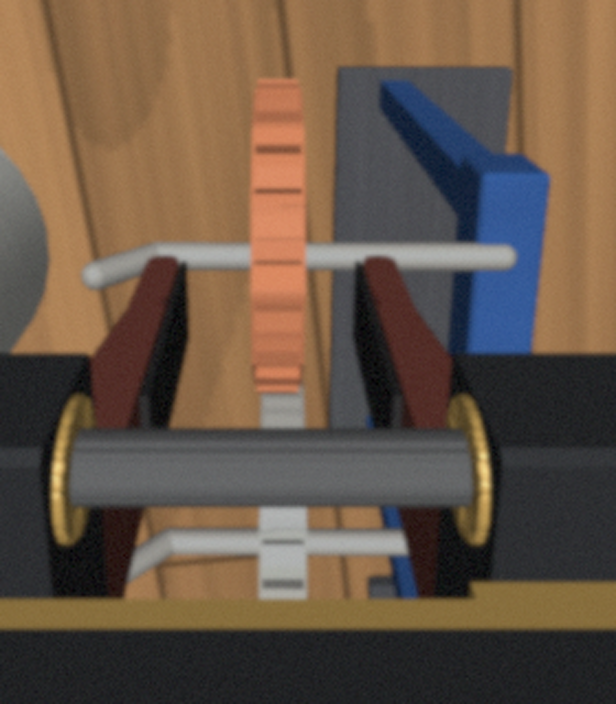

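The fingers straddle the copper rim, with the gear at crop x 278 and the finger midpoint at about 272. Lowering a little and closing.

Call:
{"fn": "play_rows", "kwargs": {"deltas": [[[0.01, -0.005, -0.03, 0, 0, 0], [0.01, -0.005, -0.03, 0, 0, 0], [0.01, -0.005, -0.03, 0, 0, 0]]]}}

```text
time_s: 4.15
tool_pos: [678.8, 247.1, 250.8]
ee_rot: [179.9, -0.1, 83.2]
wrist_force: [-1.0, 0.8, 0.5]
finger_gap: 0.448
grip_force: 0.0
```

Call:
{"fn": "play_rows", "kwargs": {"deltas": [[[0, 0, 0, 0, 0, 0], [0, 0, 0, 0, 0, 0], [0, 0, 0, 0, 0, 0], [0, 0, 0, 0, 0, 0]]], "grip": 0}}

```text
time_s: 4.55
tool_pos: [678.2, 246.8, 249.5]
ee_rot: [180.0, -0.0, 83.2]
wrist_force: [-0.2, 0.2, -0.1]
finger_gap: 0.124
grip_force: 0.0
```

```bash
python3 - <<'E'
from h import *
np.set_printoptions(precision=1,suppress=True)
f=robot.grab_frame("wrist");save(f,"w3.png",(200,160,480,480),1.6)
for i in range(2):
    st=robot.get_state();print(st["time_s"],st["tool_pos"],st["finger_gap"],st["grip_force"],st["wrist_force"])
    robot.grab_frame("wrist")
E
```

```text
4.6 [678.3 246.8 249.4] 0.07952343112384265 0.0 [-0.4  0.4 -0.2]
4.65 [678.2 246.8 249.4] 0.03377680236985163 0.0 [-0.2 -0.2 -0.3]
```

View pics/w3.png

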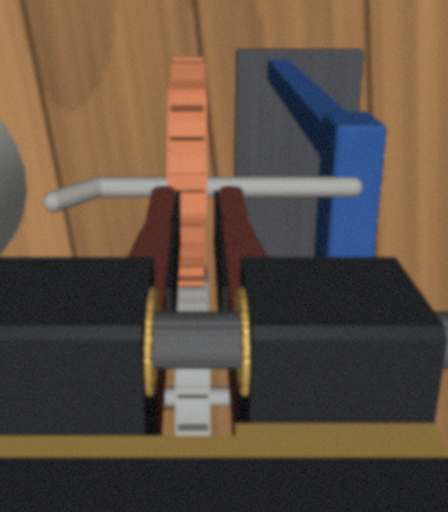

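The fingers passed 14 mm without touching, so there's no overlap yet. Checking the geometry by projection.

```bash
python3 - <<'E'
from h import *
np.set_printoptions(precision=1,suppress=True)
f=robot.grab_frame("wrist");st=robot.get_state();print(st["tool_pos"],st["finger_gap"],st["grip_force"])
print("cam",np.array(f["pose"])[:3,3])
g=lambda p:(proj(f,p)-[200,160])*1.6
print("tcp",g(st["tool_pos"]),"grasp",g(st["tool_pos"]+[0,0,19]))
# bar at z 235: crop (130,187),(350,187)
for q in((130,187),(350,187)):
    print("bar",atz(f,(q[0]/1.6+200,q[1]/1.6+160),235))
c=np.array([676,245,217])
for a in range(-90,100,15): print(a,g(c+[0,46*np.sin(np.radians(a)),46*np.cos(np.radians(a))]), end=" ")
save(f,"w4.png",(200,160,480,480),1.6)
s=robot.grab_frame("side");save(s,"s4.png",(300,120,440,300),4)
E
```

```text
[678.2 246.7 249.3] 0.005688839676114554 0.0
cam [688.  322.4 431.8]
tcp [194.5 193.6] grasp [194.3 215.9]
bar [652.6 246.6 235. ]
bar [738.3 236.3 235. ]
-90 [202.7 264.5] -75 [202.6 275.7] -60 [201.6 280.3] -45 [199.6 277.1] -30 [196.6 264.9] -15 [192.9 243.6] 0 [188.6 214.6] 15 [184.4 180.6] 30 [180.6 145.5] 45 [177.7 113.3] 60 [176.   87.4] 75 [175.5  69.8] 90 [176.1  61. ]
```

View pics/s4.png

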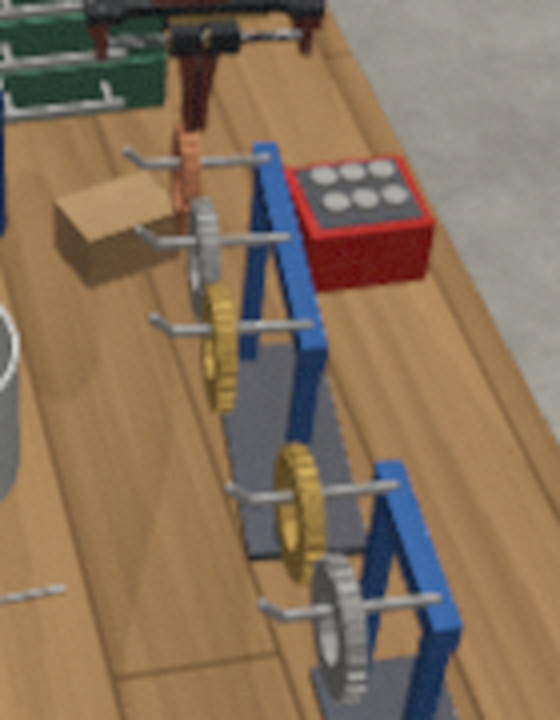

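```bash
python3 - <<'E'
from h import *
np.set_printoptions(precision=1,suppress=True)
s=robot.grab_frame("side");st=robot.get_state()
g=lambda p:(proj(s,p)-[300,120])*4
print("tcp",g(st["tool_pos"]))
for z in(225,235):print("bend",g((642,248,z)),"rail",g((731,237,z)))
for z in(217,262):print("gear",z,g((676,245,z)))
save(s,"s5.png",(310,110,390,190),7)
t=robot.grab_frame("top")
print(tri([(s,(331.7,157.5)),(t,(212.5,205))]))
E
```

```text
tcp [189.  142.7]
bend [143.5 171.5] rail [253.6 167.1]
bend [143.9 161.5] rail [254.5 157.1]
gear 217 [184.8 176.9]
gear 262 [187.6 131.3]
[623.6 248.7 247.8]
```

View pics/s5.png

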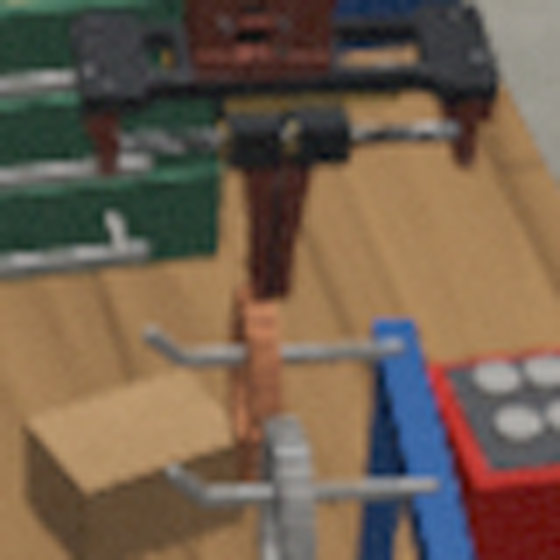

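The side crop shows the shut fingertips ending at about the gear's top edge (s5 row 297), roughly 12 mm higher than the TCP reading suggests. I'll reopen, go lower and check again.

Call:
{"fn": "play_rows", "kwargs": {"deltas": [[[0, 0, 0.05, 0, 0, 0], [0, 0, 0.05, 0, 0, 0], [0, 0, 0.05, 0, 0, 0], [0, -0.01, 0.05, 0, 0, 0], [0, -0.01, 0.05, 0, 0, 0]]], "grip": 0.45}}

```text
time_s: 5.4
tool_pos: [678.1, 244.5, 259.2]
ee_rot: [-180.0, 0.0, 83.2]
wrist_force: [0.4, 1.0, 0.0]
finger_gap: 0.417
grip_force: 0.0
```

Call:
{"fn": "play_rows", "kwargs": {"deltas": [[[0, 0, -0.05, 0, 0, 0], [0, 0, -0.09, 0, 0, 0], [0, 0, -0.09, 0, 0, 0], [0, 0, -0.09, 0, 0, 0]]]}}

```text
time_s: 5.8
tool_pos: [677.9, 244.7, 240.5]
ee_rot: [-179.9, 0.0, 83.2]
wrist_force: [0.7, 0.2, -0.2]
finger_gap: 0.45
grip_force: 0.0
```

```bash
python3 - <<'E'
from h import *
np.set_printoptions(precision=1,suppress=True)
s=robot.grab_frame("side");f=robot.grab_frame("wrist");st=robot.get_state();print(st["tool_pos"],st["finger_gap"],st["wrist_force"])
print((proj(s,st["tool_pos"])-[310,110])*7)
a=cv2.resize(s["image"][110:190,310:390],(560,560),interpolation=2);b=cv2.resize(f["image"][160:480,200:480],(490,560))
cv2.imwrite("pics/s6.png",cv2.resize(np.hstack([a,b])[:,:,::-1],(800,427)))
E
```

```text
[678.4 244.9 241.4] 0.4506602412517875 [-1.1 -0.7 -0.7]
[261.1 336.4]
```

View pics/s6.png

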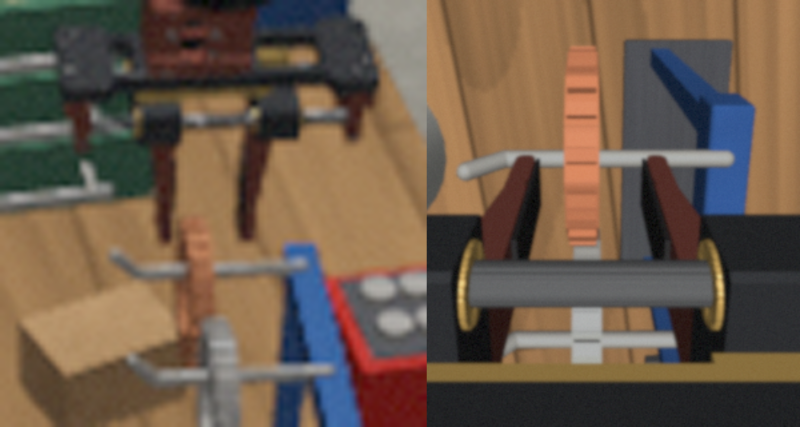

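The open tips end at left-panel y≈238, while the bar is at 268 and the gear top at 216. The real tips are therefore about 13 mm above the bar, and I can go 9 mm lower.

Call:
{"fn": "play_rows", "kwargs": {"deltas": [[[0, 0, -0.03, 0, 0, 0], [-0.01, 0, -0.045, 0, 0, 0], [-0.01, 0, -0.045, 0, 0, 0]]]}}

```text
time_s: 6.2
tool_pos: [675.6, 244.6, 231.5]
ee_rot: [-179.9, 0.0, 83.2]
wrist_force: [0.5, -0.6, 0.2]
finger_gap: 0.454
grip_force: 0.0
```

Call:
{"fn": "play_rows", "kwargs": {"deltas": [[[0, 0, 0, 0, 0, 0], [0, 0, 0, 0, 0, 0], [0, 0, 0, 0, 0, 0], [0, 0, 0, 0, 0, 0], [0, 0, 0, 0, 0, 0]]], "grip": 0}}

```text
time_s: 6.7
tool_pos: [676.1, 244.9, 232.6]
ee_rot: [-180.0, -0.0, 83.2]
wrist_force: [-1.7, 0.4, 1.9]
finger_gap: 0.155
grip_force: 29.7
```

Call:
{"fn": "play_rows", "kwargs": {"deltas": [[[0, 0, 0.06, 0, 0, 0], [0, 0, 0.125, 0, 0, 0], [-0.1, 0.012, 0.125, 0, 0, 0], [-0.25, 0.03, 0.125, 0, 0, 0], [-0.4, 0.048, 0.125, 0, 0, 0]]]}}

```text
time_s: 7.2
tool_pos: [595.9, 254.4, 258.4]
ee_rot: [179.9, -0.0, 83.1]
wrist_force: [-0.5, 0.5, -2.2]
finger_gap: 0.161
grip_force: 29.7
```

Call:
{"fn": "play_rows", "kwargs": {"deltas": [[[-0.15, 0.018, 0, 0, 0, 0], [-0.2, 0.02, 0.05, 0, 0, 0], [-0.2, 0.02, 0.1, 0, 0, 0]]]}}

```text
time_s: 7.5
tool_pos: [555.8, 258.6, 279.2]
ee_rot: [179.9, -0.0, 83.2]
wrist_force: [-0.1, 0.0, -1.8]
finger_gap: 0.157
grip_force: 29.7
```

```bash
python3 - <<'E'
from h import *
np.set_printoptions(precision=1,suppress=True)
s=robot.grab_frame("side");t=robot.grab_frame("top");st=robot.get_state();print(st["tool_pos"],st["finger_gap"],st["grip_force"],st["wrist_force"])
a=cv2.resize(s["image"][100:260,230:400],(510,480),interpolation=2)
cv2.imwrite("pics/s7.png",a[:,:,::-1])
m=robot.cut_out(t,"tub")
c,_=cv2.findContours(m[0]["mask"].astype(np.uint8),cv2.RETR_EXTERNAL,cv2.CHAIN_APPROX_NONE);e=cv2.fitEllipse(max(c,key=len));print(m[0]["rect"],e)
for z in(0,130):print([proj(t,(420+95*np.cos(a),183+95*np.sin(a),z)) for a in(0,np.pi/2,np.pi,-np.pi/2)])
E
```

```text
[558.7 259.  280.6] 0.15108566261743042 29.688608457217924 [ 0.5  0.7 -2. ]
[230.2, 247.2, 57.1, 73.0] ((257.33380126953125, 282.85467529296875), (50.81615447998047, 75.70387268066406), 161.93197631835938)
[array([251.9, 253.4]), array([218.4, 288. ]), array([252.8, 321.4]), array([286.2, 286.4])]
[array([246.4, 250.6]), array([210. , 288.2]), array([247.3, 324.5]), array([283.6, 286.5])]
```

View pics/s7.png

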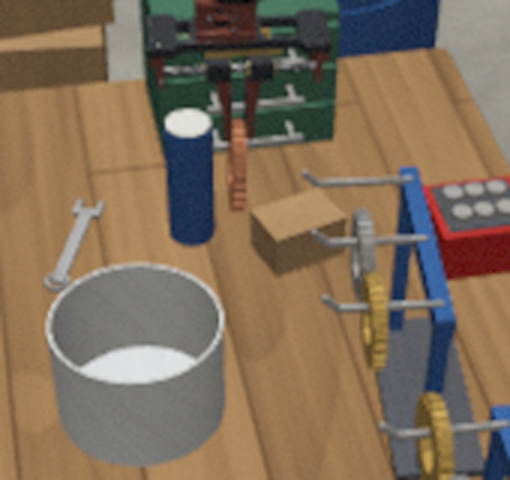

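Copper is held at about (238,165) in the crop, clear of the rack. The tub is still at (424,182), so I'm carrying it there.

Call:
{"fn": "play_rows", "kwargs": {"deltas": [[[-0.2, -0.15, 0, 0, 0, 0], [-0.4, -0.3, 0, 0, 0, 0], [-0.5, -0.38, -0.1, 0, 0, 0], [-0.5, -0.38, -0.3, 0, 0, 0], [-0.5, -0.38, -0.5, 0, 0, 0]]]}}

```text
time_s: 8.15
tool_pos: [457.8, 182.0, 177.5]
ee_rot: [179.8, -0.1, 83.1]
wrist_force: [0.9, -0.1, -2.4]
finger_gap: 0.157
grip_force: 30.0
```

Call:
{"fn": "play_rows", "kwargs": {"deltas": [[[0, 0, -0.2, 0, 0, 0], [0, 0, -0.4, 0, 0, 0], [0, 0, -0.47, 0, 0, 0], [0, 0, -0.5, 0, 0, 0], [0, 0, -0.5, 0, 0, 0]]]}}

```text
time_s: 8.65
tool_pos: [456.9, 182.2, 76.8]
ee_rot: [-180.0, 0.0, 83.1]
wrist_force: [0.3, -0.2, -2.3]
finger_gap: 0.158
grip_force: 30.0
```

```bash
python3 - <<'E'
from h import *
np.set_printoptions(precision=1,suppress=True)
s=robot.grab_frame("side");st=robot.get_state();print(st["tool_pos"],st["finger_gap"],st["grip_force"],st["wrist_force"])
save(s,"s8.png",(220,90,380,270),3)
E
```

```text
[457.3 182.5  77.6] 0.15567297055044477 29.984047071193345 [-0.5  0.2 -3. ]
```

View pics/s8.png

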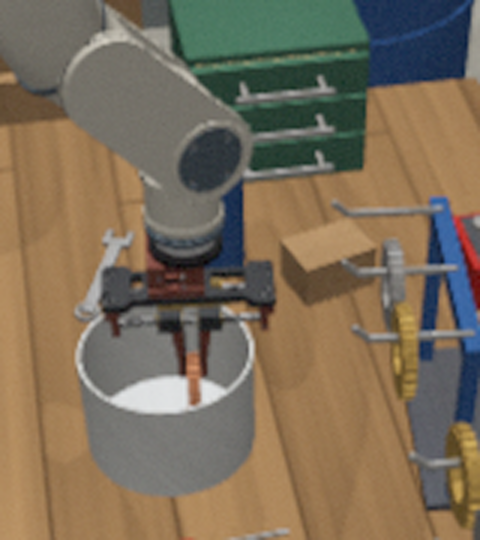

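The copper gear is inside the tub, about 10 mm above the floor, and the gripper body clears the rim. Lowering to contact.

Call:
{"fn": "play_rows", "kwargs": {"deltas": [[[0, 0, -0.02, 0, 0, 0], [0, 0, -0.04, 0, 0, 0], [0, 0, -0.052, 0, 0, 0], [0, 0, -0.052, 0, 0, 0]]]}}

```text
time_s: 9.1
tool_pos: [456.3, 182.4, 67.0]
ee_rot: [180.0, -0.0, 83.2]
wrist_force: [0.6, -0.3, -2.9]
finger_gap: 0.152
grip_force: 30.0
```

Call:
{"fn": "play_rows", "kwargs": {"deltas": [[[0, 0, -0.01, 0, 0, 0], [0, 0, -0.02, 0, 0, 0], [0, 0, -0.02, 0, 0, 0]]]}}

```text
time_s: 9.4
tool_pos: [459.7, 183.6, 66.0]
ee_rot: [179.6, -0.2, 83.2]
wrist_force: [-1.4, -0.5, 23.7]
finger_gap: 0.152
grip_force: 30.1
```

Call:
{"fn": "play_rows", "kwargs": {"deltas": [[[0, 0, 0.01, 0, 0, 0], [0, 0, 0.01, 0, 0, 0], [0, 0, 0.01, 0, 0, 0]]], "grip": 0.3}}

```text
time_s: 9.7
tool_pos: [456.2, 182.4, 65.0]
ee_rot: [180.0, -0.0, 83.2]
wrist_force: [0.2, 0.6, 0.6]
finger_gap: 0.298
grip_force: 0.0
```

Call:
{"fn": "play_rows", "kwargs": {"deltas": [[[0.03, 0, 0.02, 0, 0, 0], [0.06, 0, 0.03, 0, 0, 0], [0.09, 0, 0.05, 0, 0, 0], [0.09, 0, 0.2, 0, 0, 0], [0.09, 0, 0.4, 0, 0, 0]]]}}

```text
time_s: 10.2
tool_pos: [473.5, 181.8, 144.4]
ee_rot: [-179.8, 0.1, 83.1]
wrist_force: [0.1, 1.1, -0.3]
finger_gap: 0.3
grip_force: 0.0
```

Call:
{"fn": "play_rows", "kwargs": {"deltas": [[[0.1, -0.05, 0.25, 0, 0, 0], [0.25, -0.1, 0.5, 0, 0, 0], [0.45, -0.15, 0.75, 0, 0, 0], [0.7, -0.2, 0.8, 0, 0, 0], [0.95, -0.22, 0.8, 0, 0, 0]]], "grip": 0.45}}

```text
time_s: 10.7
tool_pos: [643.2, 140.8, 306.0]
ee_rot: [179.7, -0.1, 83.2]
wrist_force: [0.6, 1.3, 0.5]
finger_gap: 0.45
grip_force: 0.0
```

```bash
python3 - <<'E'
from h import *
np.set_printoptions(precision=1,suppress=True)
s=robot.grab_frame("side");f=robot.grab_frame("wrist");st=robot.get_state();print(st["time_s"],st["tool_pos"],st["finger_gap"],st["grip_force"],st["wrist_force"])
a=cv2.resize(s["image"][170:260,230:330],(500,450),interpolation=2);b=cv2.resize(f["image"][160:480,200:480],(394,450))
cv2.imwrite("pics/s9.png",cv2.resize(np.hstack([a,b])[:,:,::-1],(800,403)))
for a in robot.pinpoint(f,"gear1"):print(a["location"],a["confidence"],atz(f,a["location"],217))
E
```

```text
10.8 [646.2 140.1 302.8] 0.4494553659539224 0.0 [ 0.9 -0.4 -0.6]
[338.6, 237.1] 0.86 [665.  140.7 217. ]
[189.0, 202.0] 0.73 [548.5 184.7 217. ]
[338.8, 336.5] 0.71 [655.1  47.5 217. ]
```

View pics/s9.png

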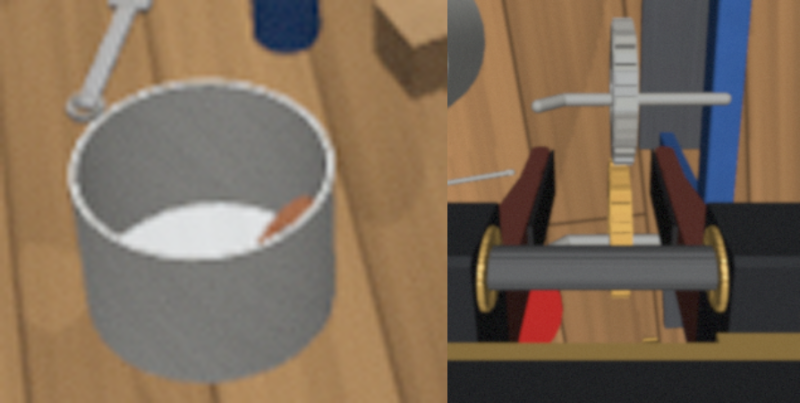

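Copper is in the tub, on the +x side at crop (287,215). Next is the steel gear on rack3; the wrist panel shows it between the open fingers.

Call:
{"fn": "play_rows", "kwargs": {"deltas": [[[0.095, 0.02, 0, 0, 0, 0], [0.095, 0.02, -0.1, 0, 0, 0], [0.095, 0.02, -0.22, 0, 0, 0], [0.095, 0.02, -0.32, 0, 0, 0], [0.095, 0.02, -0.35, 0, 0, 0]]]}}

```text
time_s: 11.35
tool_pos: [656.9, 145.2, 228.5]
ee_rot: [-179.7, 0.1, 83.2]
wrist_force: [0.6, -0.8, -0.1]
finger_gap: 0.447
grip_force: 0.0
```

Call:
{"fn": "play_rows", "kwargs": {"deltas": [[[0, 0, 0, 0, 0, 0], [0, 0, 0, 0, 0, 0]]]}}

```text
time_s: 11.55
tool_pos: [659.6, 145.5, 232.4]
ee_rot: [179.9, -0.0, 83.2]
wrist_force: [-0.5, -0.2, 1.1]
finger_gap: 0.45
grip_force: 0.0
```

Call:
{"fn": "play_rows", "kwargs": {"deltas": [[[0.025, -0.005, 0, 0, 0, 0], [0.025, -0.005, 0, 0, 0, 0]]]}}

```text
time_s: 11.75
tool_pos: [665.6, 144.3, 232.6]
ee_rot: [179.9, -0.0, 83.1]
wrist_force: [0.1, -0.0, 0.6]
finger_gap: 0.45
grip_force: 0.0
```

Call:
{"fn": "play_rows", "kwargs": {"deltas": [[[0, 0, 0, 0, 0, 0], [0, 0, 0, 0, 0, 0], [0, 0, 0, 0, 0, 0], [0, 0, 0, 0, 0, 0], [0, 0, 0, 0, 0, 0]]], "grip": 0}}

```text
time_s: 12.25
tool_pos: [664.4, 144.3, 231.4]
ee_rot: [-180.0, 0.0, 83.2]
wrist_force: [0.9, -0.2, 0.5]
finger_gap: 0.154
grip_force: 30.0
```

Call:
{"fn": "play_rows", "kwargs": {"deltas": [[[0, 0, 0.06, 0, 0, 0], [0, 0, 0.125, 0, 0, 0], [-0.1, 0.012, 0.125, 0, 0, 0], [-0.25, 0.03, 0.125, 0, 0, 0], [-0.4, 0.048, 0.125, 0, 0, 0]]]}}

```text
time_s: 12.75
tool_pos: [583.9, 153.9, 257.3]
ee_rot: [179.9, -0.0, 83.1]
wrist_force: [-1.0, 0.2, -3.0]
finger_gap: 0.155
grip_force: 30.0
```

Call:
{"fn": "play_rows", "kwargs": {"deltas": [[[-0.2, 0.024, 0, 0, 0, 0], [-0.4, 0.05, 0.05, 0, 0, 0], [-0.6, 0.08, 0.1, 0, 0, 0], [-0.8, 0.11, 0.1, 0, 0, 0], [-0.95, 0.14, 0.1, 0, 0, 0]]]}}

```text
time_s: 13.25
tool_pos: [392.6, 182.0, 277.7]
ee_rot: [179.9, -0.1, 83.2]
wrist_force: [0.8, -0.6, -3.2]
finger_gap: 0.158
grip_force: 30.0
```

```bash
cat >> h.py <<'E'
def tub(f=None):
    "tub centre from the top camera: rim circle fitted through the outline pixels of its cut-out"
    f=f or robot.grab_frame("top");m=robot.cut_out(f,"tub")
    for a in m[:2]:print(np.round(a["rect"]),round(a["confidence"],2))
    c,_=cv2.findContours(m[0]["mask"].astype(np.uint8),cv2.RETR_EXTERNAL,cv2.CHAIN_APPROX_NONE)
    p=np.array([atz(f,q,130)[:2] for q in max(c,key=len)[:,0]])
    (x,y),r=cv2.minEnclosingCircle(p.astype(np.float32));print("tub",x,y,"r",r)
E
python3 - <<'E'
from h import *
np.set_printoptions(precision=1,suppress=True)
st=robot.get_state();print(st["tool_pos"],st["finger_gap"],st["grip_force"],st["wrist_force"]);tub()
s=robot.grab_frame("side")
for a in robot.pinpoint(s,"tub")+robot.boxes_of(s,"tub"):print(a)
print(proj(s,(424.4,182.5,0)))
E
```

```text
[392.6 182.  277.7] 0.1582171583797402 29.999131870572455 [ 0.8 -0.6 -3.2]
[212. 247.  74.  67.] 0.67
tub 417.5516357421875 133.498779296875 r 75.58256530761719
{'location': [275.5, 234.5], 'confidence': 0.9}
{'location': [356.3, 208.6], 'confidence': 0.4}
{'rect': [242.2, 188.3, 62.6, 69.0], 'confidence': 0.87}
{'rect': [268.1, 294.5, 70.9, 59.8], 'confidence': 0.26}
[275.9 234.8]
```

Call:
{"fn": "play_rows", "kwargs": {"deltas": [[[0, 0, -0.2, 0, 0, 0], [0, 0, -0.45, 0, 0, 0], [0, 0, -0.7, 0, 0, 0], [0, 0, -0.85, 0, 0, 0], [0, 0, -0.95, 0, 0, 0]]]}}

```text
time_s: 14.0
tool_pos: [394.7, 181.3, 83.9]
ee_rot: [-179.9, 0.1, 83.1]
wrist_force: [0.4, 0.4, -2.5]
finger_gap: 0.157
grip_force: 30.0
```

Call:
{"fn": "play_rows", "kwargs": {"deltas": [[[0, 0, -0.02, 0, 0, 0], [0, 0, -0.05, 0, 0, 0], [0, 0, -0.08, 0, 0, 0], [0, 0, -0.08, 0, 0, 0]]]}}

```text
time_s: 14.4
tool_pos: [395.0, 182.0, 70.5]
ee_rot: [180.0, -0.0, 83.1]
wrist_force: [-0.3, -0.1, -2.7]
finger_gap: 0.155
grip_force: 30.0
```

Call:
{"fn": "play_rows", "kwargs": {"deltas": [[[0, 0, -0.01, 0, 0, 0], [0, 0, -0.02, 0, 0, 0], [0, 0, -0.02, 0, 0, 0]]]}}

```text
time_s: 14.7
tool_pos: [394.5, 182.0, 66.5]
ee_rot: [180.0, -0.0, 83.2]
wrist_force: [-0.3, 0.5, -3.0]
finger_gap: 0.154
grip_force: 30.0
```

Call:
{"fn": "play_rows", "kwargs": {"deltas": [[[0, 0, -0.007, 0, 0, 0], [0, 0, -0.007, 0, 0, 0]]]}}

```text
time_s: 14.9
tool_pos: [394.9, 182.2, 65.4]
ee_rot: [179.9, -0.0, 83.2]
wrist_force: [-1.3, 0.2, 2.9]
finger_gap: 0.157
grip_force: 30.0
```

Contact. Release, nudge it outward and rise.

Call:
{"fn": "play_rows", "kwargs": {"deltas": [[[0, 0, 0, 0, 0, 0], [0, 0, 0, 0, 0, 0], [0, 0, 0, 0, 0, 0]]], "grip": 0.3}}

```text
time_s: 15.2
tool_pos: [394.5, 181.9, 65.0]
ee_rot: [180.0, -0.0, 83.2]
wrist_force: [0.5, 0.7, -0.4]
finger_gap: 0.297
grip_force: 0.0
```

Call:
{"fn": "play_rows", "kwargs": {"deltas": [[[-0.03, 0, 0.02, 0, 0, 0], [-0.06, 0, 0.03, 0, 0, 0], [-0.09, 0, 0.05, 0, 0, 0], [-0.09, 0, 0.2, 0, 0, 0], [-0.09, 0, 0.4, 0, 0, 0]]]}}

```text
time_s: 15.7
tool_pos: [374.2, 181.2, 144.7]
ee_rot: [-179.8, 0.1, 83.2]
wrist_force: [0.7, 0.6, -0.2]
finger_gap: 0.295
grip_force: 0.0
```

Call:
{"fn": "play_rows", "kwargs": {"deltas": [[[0.1, -0.05, 0.25, 0, 0, 0], [0.3, -0.15, 0.5, 0, 0, 0], [0.5, -0.3, 0.75, 0, 0, 0], [0.75, -0.45, 0.8, 0, 0, 0], [0.95, -0.6, 0.8, 0, 0, 0]]], "grip": 0.45}}

```text
time_s: 16.2
tool_pos: [532.4, 86.1, 299.1]
ee_rot: [179.8, -0.1, 83.2]
wrist_force: [0.7, 0.6, 0.1]
finger_gap: 0.449
grip_force: 0.0
```

Call:
{"fn": "play_rows", "kwargs": {"deltas": [[[0.2, -0.05, 0, 0, 0, 0], [0.4, -0.09, 0, 0, 0, 0], [0.4, -0.09, 0, 0, 0, 0], [0.4, -0.09, 0, 0, 0, 0]]]}}

```text
time_s: 16.6
tool_pos: [610.3, 68.4, 295.1]
ee_rot: [-179.9, 0.0, 83.1]
wrist_force: [-0.0, 0.6, 0.2]
finger_gap: 0.452
grip_force: 0.0
```

```bash
python3 - <<'E'
from h import *
np.set_printoptions(precision=1,suppress=True)
s=robot.grab_frame("side");f=robot.grab_frame("wrist");st=robot.get_state();print(st["time_s"],st["tool_pos"],st["finger_gap"],st["grip_force"],st["wrist_force"])
save(s,"side10.png")
for a in robot.pinpoint(f,"gear1"):print(a["location"],a["confidence"],atz(f,a["location"],217))
for a in robot.pinpoint(s,"tub")[:1]+robot.boxes_of(s,"gear1"):print(a)
E
```

```text
16.7 [609.5  68.9 295.6] 0.45027847515657754 0.0 [-0.8 -0.4 -0.1]
[207.0, 142.8] 0.97 [534.  156.2 217. ]
[117.0, 128.0] 0.73 [470.5 174.3 217. ]
[376.8, 263.2] 0.65 [652.3  46.5 217. ]
{'location': [385.2, 276.7], 'confidence': 0.71}
{'rect': [396.5, 339.6, 33.9, 36.7], 'confidence': 0.97}
{'rect': [350.6, 195.3, 7.6, 27.0], 'confidence': 0.78}
{'rect': [378.6, 260.3, 11.9, 39.5], 'confidence': 0.71}
{'rect': [252.0, 212.9, 12.1, 13.4], 'confidence': 0.69}
{'rect': [245.5, 166.0, 21.0, 30.5], 'confidence': 0.69}
{'rect': [288.4, 215.6, 7.5, 4.3], 'confidence': 0.62}
{'rect': [367.0, 234.4, 13.6, 32.9], 'confidence': 0.53}
{'rect': [357.3, 234.8, 64.5, 95.9], 'confidence': 0.28}
```

Both gears are in the tub (side boxes at (258,219) and (292,218)). Next, brass on rack3 at (652,46).

Call:
{"fn": "play_rows", "kwargs": {"deltas": [[[0.15, -0.08, 0, 0, 0, 0], [0.215, -0.115, 0, 0, 0, 0], [0.215, -0.115, -0.12, 0, 0, 0], [0.215, -0.115, -0.25, 0, 0, 0], [0.215, -0.115, -0.315, 0, 0, 0]]]}}

```text
time_s: 17.35
tool_pos: [652.5, 45.5, 230.6]
ee_rot: [-179.8, 0.0, 83.1]
wrist_force: [-0.4, 1.0, 0.2]
finger_gap: 0.451
grip_force: 0.0
```

Call:
{"fn": "play_rows", "kwargs": {"deltas": [[[0, 0, 0, 0, 0, 0], [0, 0, 0, 0, 0, 0]]]}}

```text
time_s: 17.55
tool_pos: [654.2, 45.6, 233.5]
ee_rot: [180.0, -0.0, 83.2]
wrist_force: [-0.1, 0.1, 0.5]
finger_gap: 0.448
grip_force: 0.0
```

Call:
{"fn": "play_rows", "kwargs": {"deltas": [[[-0.005, 0, -0.005, 0, 0, 0], [0, 0, -0.005, 0, 0, 0], [0, 0, -0.005, 0, 0, 0], [0, 0, -0.005, 0, 0, 0], [0, 0, -0.005, 0, 0, 0]]], "grip": 0}}

```text
time_s: 18.05
tool_pos: [653.8, 45.6, 232.5]
ee_rot: [180.0, -0.0, 83.2]
wrist_force: [-3.7, 0.8, 5.9]
finger_gap: 0.156
grip_force: 29.8
```

Call:
{"fn": "play_rows", "kwargs": {"deltas": [[[0, 0, 0.06, 0, 0, 0], [0, 0, 0.125, 0, 0, 0], [-0.1, 0.012, 0.125, 0, 0, 0], [-0.25, 0.03, 0.125, 0, 0, 0], [-0.4, 0.048, 0.125, 0, 0, 0]]]}}

```text
time_s: 18.55
tool_pos: [573.7, 55.0, 257.6]
ee_rot: [179.9, -0.0, 83.1]
wrist_force: [0.3, 0.5, -1.6]
finger_gap: 0.156
grip_force: 29.5
```

Call:
{"fn": "play_rows", "kwargs": {"deltas": [[[-0.2, 0.024, 0, 0, 0, 0], [-0.35, 0.18, 0.05, 0, 0, 0], [-0.5, 0.36, 0.1, 0, 0, 0], [-0.65, 0.55, 0.1, 0, 0, 0], [-0.7, 0.63, 0.1, 0, 0, 0]]]}}

```text
time_s: 19.05
tool_pos: [432.1, 183.2, 278.3]
ee_rot: [179.9, -0.1, 83.3]
wrist_force: [1.0, -0.2, -2.6]
finger_gap: 0.156
grip_force: 29.5
```

```bash
python3 - <<'E'
from h import *
np.set_printoptions(precision=1,suppress=True)
robot.grab_frame("top")
st=robot.get_state();print(st["tool_pos"],st["finger_gap"],st["grip_force"],st["wrist_force"])
s=robot.grab_frame("side")
for a in robot.pinpoint(s,"tub")+robot.boxes_of(s,"tub"):print(a)
print(proj(s,(424.4,182.5,0)))
E
```

```text
[431.8 184.2 278.1] 0.15275535679065597 29.576709244865924 [-0.4  1.4 -2.8]
{'location': [276.5, 237.4], 'confidence': 0.62}
{'rect': [244.7, 191.6, 61.8, 65.3], 'confidence': 0.57}
[275.9 234.8]
```

Call:
{"fn": "play_rows", "kwargs": {"deltas": [[[0, 0, -0.2, 0, 0, 0], [0, 0, -0.45, 0, 0, 0], [0, 0, -0.65, 0, 0, 0], [0, 0, -0.8, 0, 0, 0], [0, 0, -0.87, 0, 0, 0]]]}}

```text
time_s: 19.75
tool_pos: [433.6, 179.3, 100.1]
ee_rot: [-179.8, 0.1, 83.1]
wrist_force: [-0.4, -0.2, -2.5]
finger_gap: 0.156
grip_force: 29.6
```

Call:
{"fn": "play_rows", "kwargs": {"deltas": [[[0, 0, -0.03, 0, 0, 0], [0, 0, -0.06, 0, 0, 0], [0, 0, -0.08, 0, 0, 0], [0, 0, -0.1, 0, 0, 0]]]}}

```text
time_s: 20.15
tool_pos: [434.9, 181.1, 83.3]
ee_rot: [179.9, -0.0, 83.1]
wrist_force: [-0.8, -0.6, -2.4]
finger_gap: 0.155
grip_force: 29.5
```

Call:
{"fn": "play_rows", "kwargs": {"deltas": [[[0, 0, -0.02, 0, 0, 0], [0, 0, -0.04, 0, 0, 0], [0, 0, -0.06, 0, 0, 0], [0, 0, -0.07, 0, 0, 0]]]}}

```text
time_s: 20.55
tool_pos: [433.8, 181.1, 68.5]
ee_rot: [-180.0, 0.0, 83.2]
wrist_force: [0.2, 0.0, -2.8]
finger_gap: 0.155
grip_force: 29.5
```

Call:
{"fn": "play_rows", "kwargs": {"deltas": [[[0, 0, -0.007, 0, 0, 0], [0, 0, -0.01, 0, 0, 0]]]}}

```text
time_s: 20.75
tool_pos: [434.0, 181.1, 66.7]
ee_rot: [-180.0, 0.0, 83.2]
wrist_force: [0.4, 0.4, -1.3]
finger_gap: 0.159
grip_force: 29.6
```

Call:
{"fn": "play_rows", "kwargs": {"deltas": [[[0, 0, -0.005, 0, 0, 0], [0, 0, -0.005, 0, 0, 0]]]}}

```text
time_s: 20.95
tool_pos: [434.6, 181.3, 66.4]
ee_rot: [179.9, -0.0, 83.2]
wrist_force: [-0.7, 0.3, 3.4]
finger_gap: 0.155
grip_force: 29.9
```

Call:
{"fn": "play_rows", "kwargs": {"deltas": [[[0, 0, 0, 0, 0, 0], [0, 0, 0, 0, 0, 0], [0, 0, 0, 0, 0, 0]]], "grip": 0.3}}

```text
time_s: 21.25
tool_pos: [434.0, 181.1, 65.8]
ee_rot: [180.0, -0.0, 83.2]
wrist_force: [-0.8, -0.6, -0.1]
finger_gap: 0.298
grip_force: 0.0
```

Call:
{"fn": "play_rows", "kwargs": {"deltas": [[[0.03, 0, 0.02, 0, 0, 0], [0.06, 0, 0.03, 0, 0, 0], [0.09, 0, 0.05, 0, 0, 0], [0.09, 0, 0.2, 0, 0, 0], [0.09, 0, 0.4, 0, 0, 0]]]}}

```text
time_s: 21.75
tool_pos: [451.3, 180.5, 145.5]
ee_rot: [-179.8, 0.1, 83.1]
wrist_force: [0.1, 0.5, 0.8]
finger_gap: 0.299
grip_force: 0.0
```

Call:
{"fn": "play_rows", "kwargs": {"deltas": [[[0.05, -0.15, 0.25, 0, 0, 0], [0.15, -0.35, 0.5, 0, 0, 0], [0.25, -0.6, 0.75, 0, 0, 0.005], [0.35, -0.8, 0.8, 0, 0, 0.01], [0.45, -0.98, 0.8, 0, 0, 0.016]]], "grip": 0.45}}

```text
time_s: 22.25
tool_pos: [530.4, 9.5, 301.8]
ee_rot: [179.7, -0.0, 89.0]
wrist_force: [0.3, -0.2, -0.0]
finger_gap: 0.449
grip_force: 0.0
```

Call:
{"fn": "play_rows", "kwargs": {"deltas": [[[0.12, -0.2, 0, 0, 0, 0], [0.25, -0.4, 0, 0, 0, 0], [0.35, -0.6, 0, 0, 0, 0], [0.35, -0.6, 0, 0, 0, 0]]]}}

```text
time_s: 22.65
tool_pos: [600.8, -113.7, 298.2]
ee_rot: [179.9, 0.1, 88.7]
wrist_force: [0.2, 0.3, 0.1]
finger_gap: 0.447
grip_force: 0.0
```

```bash
python3 - <<'E'
from h import *
np.set_printoptions(precision=1,suppress=True)
s=robot.grab_frame("side");f=robot.grab_frame("wrist");st=robot.get_state();print(st["time_s"],st["tool_pos"],st["ee_rot"],st["finger_gap"],st["grip_force"],st["wrist_force"])
save(s,"side11.png");save(f,"w11.png")
for a in robot.pinpoint(f,"gear1"):print(a["location"],a["confidence"],atz(f,a["location"],217))
for a in robot.boxes_of(f,"gear1"):print(np.round(a["rect"]),a["confidence"])
for a in robot.pinpoint(s,"tub")[:1]+robot.boxes_of(s,"gear1"):print(a)
E
```

```text
22.75 [ 598.7 -109.9  297.9] [-180.    -0.    88.8] 0.448990642474927 0.0 [-1.2  0.7  0.1]
[398.0, 259.3] 0.97 [ 662.  -127.4  217. ]
[380. 199.  44. 117.] 0.61
{'location': [273.1, 235.7], 'confidence': 0.9}
{'rect': [379.0, 260.1, 13.9, 37.0], 'confidence': 0.96}
{'rect': [279.0, 214.1, 18.3, 11.7], 'confidence': 0.62}
{'rect': [366.6, 231.2, 13.3, 34.5], 'confidence': 0.61}
{'rect': [395.9, 338.2, 34.4, 40.3], 'confidence': 0.6}
{'rect': [249.0, 207.3, 19.6, 20.4], 'confidence': 0.58}
```

Call:
{"fn": "play_rows", "kwargs": {"deltas": [[[0.2, -0.05, 0, 0, 0, 0], [0.32, -0.08, 0, 0, 0, 0], [0.32, -0.08, -0.12, 0, 0, 0], [0.32, -0.08, -0.25, 0, 0, 0], [0.32, -0.08, -0.325, 0, 0, 0]]]}}

```text
time_s: 23.45
tool_pos: [661.7, -123.6, 231.3]
ee_rot: [-179.9, -0.0, 89.0]
wrist_force: [0.3, 0.0, 0.8]
finger_gap: 0.447
grip_force: 0.0
```

Call:
{"fn": "play_rows", "kwargs": {"deltas": [[[0, 0, 0, 0, 0, 0], [0, 0, 0, 0, 0, 0]]]}}

```text
time_s: 23.65
tool_pos: [663.0, -124.6, 234.0]
ee_rot: [180.0, 0.0, 89.0]
wrist_force: [-0.2, 0.1, 0.7]
finger_gap: 0.449
grip_force: 0.0
```

```bash
python3 - <<'E'
from h import *
np.set_printoptions(precision=1,suppress=True)
f=robot.grab_frame("wrist");st=robot.get_state();print(st["tool_pos"],st["ee_rot"])
for a in robot.pinpoint(f,"gear1"):print(a["location"],a["confidence"],atz(f,a["location"],217))
g=lambda p:proj(f,p)
print("tcp",g(st["tool_pos"]))
# bar row left/right of the gear from brightness of steel
im=f["image"].astype(int);x0=int(g((662,-126,239))[0])
for c in range(x0-60,x0+80,12):
    col=im[150:300,c];sat=col.max(1)-col.min(1);ok=(sat<18)&(col.mean(1)>120);r=np.where(ok)[0]
    if len(r):print(c,150+r.min(),150+r.max(),atz(f,(c,150+np.median(r)),235)[:2])
E
```

```text
[ 663.4 -124.8  234.7] [179.9   0.   88.9]
[320.6, 273.3] 0.96 [ 662.2 -126.5  217. ]
[364.2, 248.6] 0.75 [ 689.6 -110.6  217. ]
[322.6, 400.9] 0.65 [ 661.7 -224.1  217. ]
tcp [322.4 281.7]
259 277 287 [ 626.6 -124.2]
283 277 278 [ 640.7 -121.6]
295 277 288 [ 647.5 -124.9]
307 277 289 [ 654.4 -125.3]
343 279 290 [ 675.4 -126.6]
355 278 290 [ 682.4 -126.5]
391 279 291 [ 703.4 -127.5]
```

Call:
{"fn": "play_rows", "kwargs": {"deltas": [[[0, -0.005, -0.012, 0, 0, -0.003], [0, -0.005, -0.012, 0, 0, -0.003]]]}}

```text
time_s: 23.95
tool_pos: [662.9, -126.3, 231.4]
ee_rot: [179.9, 0.0, 87.8]
wrist_force: [0.0, -0.3, -0.0]
finger_gap: 0.455
grip_force: 0.0
```

Call:
{"fn": "play_rows", "kwargs": {"deltas": [[[0, 0, 0, 0, 0, 0], [0, 0, 0, 0, 0, 0], [0, 0, 0, 0, 0, 0], [0, 0, 0, 0, 0, 0], [0, 0, 0, 0, 0, 0]]], "grip": 0}}

```text
time_s: 24.45
tool_pos: [663.0, -126.1, 230.9]
ee_rot: [180.0, -0.0, 87.8]
wrist_force: [0.7, 0.2, -0.3]
finger_gap: 0.157
grip_force: 30.0
```

Call:
{"fn": "play_rows", "kwargs": {"deltas": [[[0, 0, 0.06, 0, 0, 0], [0, 0, 0.125, 0, 0, 0], [-0.1, 0.004, 0.125, 0, 0, 0], [-0.25, 0.009, 0.125, 0, 0, 0], [-0.4, 0.014, 0.125, 0, 0, 0]]]}}

```text
time_s: 24.95
tool_pos: [582.2, -123.3, 256.8]
ee_rot: [179.9, 0.0, 87.8]
wrist_force: [-0.3, 0.7, -2.6]
finger_gap: 0.158
grip_force: 30.0
```

Call:
{"fn": "play_rows", "kwargs": {"deltas": [[[-0.2, 0.1, 0.05, 0, 0, 0], [-0.35, 0.3, 0.1, 0, 0, 0], [-0.5, 0.5, 0.1, 0, 0, 0], [-0.6, 0.72, 0.1, 0, 0, 0], [-0.65, 0.92, 0.1, 0, 0, 0]]]}}

```text
time_s: 25.45
tool_pos: [451.0, 62.0, 277.2]
ee_rot: [179.9, -0.0, 87.8]
wrist_force: [0.2, 0.4, -1.9]
finger_gap: 0.156
grip_force: 30.0
```

Call:
{"fn": "play_rows", "kwargs": {"deltas": [[[-0.08, 0.2, 0, 0, 0, 0], [-0.15, 0.4, 0, 0, 0, 0], [-0.2, 0.58, 0, 0, 0, 0], [-0.2, 0.6, 0, 0, 0, 0]]]}}

```text
time_s: 25.85
tool_pos: [411.9, 183.8, 277.1]
ee_rot: [179.9, -0.1, 88.1]
wrist_force: [0.6, 0.7, -2.5]
finger_gap: 0.156
grip_force: 30.0
```

```bash
python3 - <<'E'
from h import *
np.set_printoptions(precision=1,suppress=True)
s=robot.grab_frame("side")
st=robot.get_state();print(st["tool_pos"],st["finger_gap"],st["grip_force"],st["wrist_force"])
for a in robot.pinpoint(s,"tub")+robot.boxes_of(s,"tub")+robot.boxes_of(s,"gear1"):print(a)
E
```

```text
[412.6 182.8 277. ] 0.15185482835708086 29.982289700419642 [ 1.1 -0.  -1.7]
{'location': [277.2, 235.1], 'confidence': 0.85}
{'location': [375.2, 421.5], 'confidence': 0.41}
{'rect': [243.0, 188.4, 62.4, 68.5], 'confidence': 0.75}
{'rect': [378.7, 259.0, 11.8, 38.0], 'confidence': 0.78}
{'rect': [393.3, 339.2, 35.0, 35.5], 'confidence': 0.77}
{'rect': [277.0, 213.0, 22.8, 12.6], 'confidence': 0.55}
{'rect': [249.7, 210.6, 19.1, 16.6], 'confidence': 0.5}
{'rect': [262.1, 161.6, 7.5, 28.6], 'confidence': 0.47}
```

Call:
{"fn": "play_rows", "kwargs": {"deltas": [[[0.02, 0, -0.2, 0, 0, 0], [0.02, 0, -0.45, 0, 0, 0], [0.02, 0, -0.65, 0, 0, 0], [0.02, 0, -0.75, 0, 0, 0], [0.02, 0, -0.8, 0, 0, 0]]]}}

```text
time_s: 26.55
tool_pos: [416.1, 179.0, 114.0]
ee_rot: [-179.8, 0.1, 87.7]
wrist_force: [0.6, -0.6, -1.7]
finger_gap: 0.155
grip_force: 30.0
```

Call:
{"fn": "play_rows", "kwargs": {"deltas": [[[0, 0, -0.02, 0, 0, 0], [0, 0, -0.04, 0, 0, 0], [0, 0, -0.06, 0, 0, 0], [0, 0, -0.08, 0, 0, 0]]]}}

```text
time_s: 26.95
tool_pos: [417.5, 180.9, 100.4]
ee_rot: [179.9, -0.0, 87.8]
wrist_force: [0.1, -0.7, -2.5]
finger_gap: 0.154
grip_force: 30.0
```

Call:
{"fn": "play_rows", "kwargs": {"deltas": [[[0, 0, -0.02, 0, 0, 0], [0, 0, -0.04, 0, 0, 0], [0, 0, -0.06, 0, 0, 0], [0, 0, -0.08, 0, 0, 0]]]}}

```text
time_s: 27.35
tool_pos: [416.8, 180.8, 83.5]
ee_rot: [180.0, -0.0, 87.8]
wrist_force: [-0.0, 0.4, -1.3]
finger_gap: 0.154
grip_force: 30.0
```

Call:
{"fn": "play_rows", "kwargs": {"deltas": [[[0, 0, -0.015, 0, 0, 0], [0, 0, -0.03, 0, 0, 0], [0, 0, -0.05, 0, 0, 0], [0, 0, -0.06, 0, 0, 0]]]}}

```text
time_s: 27.75
tool_pos: [416.6, 180.6, 71.4]
ee_rot: [-180.0, 0.0, 87.8]
wrist_force: [-0.3, 0.6, -1.8]
finger_gap: 0.154
grip_force: 30.0
```

Call:
{"fn": "play_rows", "kwargs": {"deltas": [[[0, 0, -0.01, 0, 0, 0], [0, 0, -0.02, 0, 0, 0]]]}}

```text
time_s: 27.95
tool_pos: [416.8, 180.7, 67.7]
ee_rot: [180.0, 0.0, 87.8]
wrist_force: [-0.5, 0.2, -1.9]
finger_gap: 0.151
grip_force: 30.0
```

Call:
{"fn": "play_rows", "kwargs": {"deltas": [[[0, 0, -0.01, 0, 0, 0], [0, 0, -0.014, 0, 0, 0], [0, 0, -0.014, 0, 0, 0]]]}}

```text
time_s: 28.25
tool_pos: [416.9, 180.8, 65.1]
ee_rot: [180.0, -0.0, 87.8]
wrist_force: [-1.3, -0.0, 0.3]
finger_gap: 0.155
grip_force: 30.0
```

Touching the floor. Release, nudge toward −x, rise, and move to the last gear.

Call:
{"fn": "play_rows", "kwargs": {"deltas": [[[0, 0, -0.002, 0, 0, 0], [0, 0, -0.002, 0, 0, 0], [0, 0, -0.002, 0, 0, 0]]], "grip": 0.3}}

```text
time_s: 28.55
tool_pos: [416.9, 180.8, 64.7]
ee_rot: [180.0, -0.0, 87.8]
wrist_force: [0.2, -0.4, -0.2]
finger_gap: 0.3
grip_force: 0.0
```

Call:
{"fn": "play_rows", "kwargs": {"deltas": [[[-0.03, 0, 0.02, 0, 0, 0], [-0.06, 0, 0.03, 0, 0, 0], [-0.09, 0, 0.05, 0, 0, 0], [-0.09, 0, 0.2, 0, 0, 0], [-0.09, 0, 0.4, 0, 0, 0]]]}}

```text
time_s: 29.05
tool_pos: [396.5, 180.0, 144.3]
ee_rot: [-179.8, 0.1, 87.9]
wrist_force: [1.2, 0.4, 0.1]
finger_gap: 0.297
grip_force: 0.0
```

Call:
{"fn": "play_rows", "kwargs": {"deltas": [[[0.05, -0.15, 0.25, 0, 0, 0], [0.15, -0.35, 0.5, 0, 0, 0], [0.25, -0.6, 0.75, 0, 0, 0], [0.35, -0.8, 0.8, 0, 0, 0], [0.45, -0.98, 0.8, 0, 0, 0]]], "grip": 0.45}}

```text
time_s: 29.55
tool_pos: [476.1, 9.5, 300.1]
ee_rot: [179.7, -0.0, 87.9]
wrist_force: [1.3, 0.8, -0.2]
finger_gap: 0.449
grip_force: 0.0
```

Call:
{"fn": "play_rows", "kwargs": {"deltas": [[[0.15, -0.2, 0, 0, 0, 0], [0.3, -0.4, 0, 0, 0, 0], [0.4, -0.6, 0, 0, 0, 0], [0.5, -0.8, 0, 0, 0, 0], [0.55, -0.95, 0, 0, 0, 0]]]}}

```text
time_s: 30.05
tool_pos: [586.0, -181.5, 296.9]
ee_rot: [180.0, 0.0, 87.8]
wrist_force: [0.5, 0.0, 0.5]
finger_gap: 0.45
grip_force: 0.0
```

Call:
{"fn": "play_rows", "kwargs": {"deltas": [[[0.05, -0.1, 0, 0, 0, 0], [0.05, -0.2, 0, 0, 0, 0], [0.05, -0.2, 0, 0, 0, 0]]]}}

```text
time_s: 30.35
tool_pos: [594.8, -221.2, 296.8]
ee_rot: [-180.0, 0.0, 87.7]
wrist_force: [-0.5, 0.5, 0.5]
finger_gap: 0.45
grip_force: 0.0
```

```bash
python3 - <<'E'
from h import *
np.set_printoptions(precision=1,suppress=True)
s=robot.grab_frame("side");f=robot.grab_frame("wrist");st=robot.get_state();print(st["time_s"],st["tool_pos"],st["ee_rot"],st["finger_gap"],st["grip_force"],st["wrist_force"])
for a in robot.pinpoint(f,"gear1"):print(a["location"],a["confidence"],atz(f,a["location"],217))
for a in robot.pinpoint(s,"tub")[:1]+robot.boxes_of(s,"gear1"):print(a)
t=robot.grab_frame("top");tub(t)
E
```

```text
30.45 [ 594.8 -219.1  296.9] [-180.    -0.    87.8] 0.4519438104372632 0.0 [ 0.1 -0.7 -0.4]
[405.8, 244.8] 0.92 [ 662.8 -224.2  217. ]
[416.5, 287.3] 0.86 [ 672.9 -262.1  217. ]
[227.4, 181.2] 0.59 [ 523.8 -167.6  217. ]
{'location': [272.0, 236.1], 'confidence': 0.84}
{'rect': [379.2, 257.4, 13.8, 41.5], 'confidence': 0.78}
{'rect': [396.2, 339.7, 34.0, 34.7], 'confidence': 0.61}
{'rect': [250.7, 211.3, 11.3, 11.5], 'confidence': 0.58}
{'rect': [278.6, 214.9, 20.3, 10.9], 'confidence': 0.43}
[208. 247.  82.  74.] 0.61
[240. 252.  32.  27.] 0.37
tub 424.3314208984375 182.31283569335938 r 98.6397476196289
```

Call:
{"fn": "play_rows", "kwargs": {"deltas": [[[0.2, -0.03, 0, 0, 0, 0], [0.33, -0.032, 0, 0, 0, 0], [0.33, -0.032, -0.12, 0, 0, 0], [0.33, -0.032, -0.25, 0, 0, 0], [0.33, -0.032, -0.325, 0, 0, 0]]]}}

```text
time_s: 31.2
tool_pos: [660.7, -224.8, 229.7]
ee_rot: [-179.9, -0.0, 87.9]
wrist_force: [-0.4, 0.4, -0.7]
finger_gap: 0.45
grip_force: 0.0
```

Call:
{"fn": "play_rows", "kwargs": {"deltas": [[[0, 0, 0, 0, 0, 0], [0, 0, 0, 0, 0, 0]]]}}

```text
time_s: 31.4
tool_pos: [661.8, -225.8, 232.7]
ee_rot: [180.0, 0.0, 87.8]
wrist_force: [-0.2, -1.0, 1.2]
finger_gap: 0.451
grip_force: 0.0
```

```bash
python3 - <<'E'
from h import *
np.set_printoptions(precision=1,suppress=True)
f=robot.grab_frame("wrist");st=robot.get_state();print(st["tool_pos"],st["ee_rot"])
for a in robot.pinpoint(f,"gear1"):print(a["location"],a["confidence"],atz(f,a["location"],217))
im=f["image"].astype(int);x0=int(proj(f,(662,-225,239))[0])
for c in range(x0-60,x0+80,12):
    col=im[240:310,c];sat=col.max(1)-col.min(1);ok=(sat<18)&(col.mean(1)>120);r=np.where(ok)[0]
    if len(r):print(c,240+r.min(),240+r.max(),atz(f,(c,240+np.median(r)),235)[:2])
E
```

```text
[ 662.2 -226.   233.4] [179.9   0.   87.8]
[323.2, 271.5] 0.87 [ 662.7 -225.9  217. ]
[377.9, 303.0] 0.76 [ 697.3 -249.   217. ]
261 276 287 [ 626.9 -223.8]
285 277 286 [ 640.7 -224.3]
297 277 288 [ 647.6 -225.2]
309 258 309 [ 654.5 -226.1]
321 240 309 [ 661.6 -220.8]
333 240 309 [ 668.5 -221. ]
345 277 289 [ 675.3 -226.6]
357 277 289 [ 682.2 -226.8]
381 278 283 [ 696.  -225.8]
393 278 289 [ 703.  -227.9]
```

Well centred. Grip, lift, draw.

Call:
{"fn": "play_rows", "kwargs": {"deltas": [[[0, 0, -0.005, 0, 0, 0], [0, 0, -0.005, 0, 0, 0], [0, 0, -0.005, 0, 0, 0], [0, 0, -0.005, 0, 0, 0], [0, 0, -0.005, 0, 0, 0]]], "grip": 0}}

```text
time_s: 32.0
tool_pos: [661.5, -225.9, 231.3]
ee_rot: [180.0, 0.0, 87.8]
wrist_force: [-1.5, 0.1, 3.3]
finger_gap: 0.155
grip_force: 30.0
```

Call:
{"fn": "play_rows", "kwargs": {"deltas": [[[0, 0, 0.06, 0, 0, 0], [0, 0, 0.125, 0, 0, 0], [-0.1, 0.004, 0.125, 0, 0, 0], [-0.25, 0.009, 0.125, 0, 0, 0], [-0.4, 0.014, 0.125, 0, 0, 0]]]}}

```text
time_s: 32.5
tool_pos: [581.1, -223.0, 256.9]
ee_rot: [179.9, 0.0, 87.9]
wrist_force: [-0.4, -0.1, -3.4]
finger_gap: 0.155
grip_force: 30.0
```

Call:
{"fn": "play_rows", "kwargs": {"deltas": [[[-0.2, 0.1, 0.05, 0, 0, 0], [-0.35, 0.3, 0.1, 0, 0, 0], [-0.45, 0.5, 0.1, 0, 0, 0], [-0.55, 0.72, 0.1, 0, 0, 0], [-0.65, 0.93, 0.1, 0, 0, 0]]]}}

```text
time_s: 33.0
tool_pos: [450.8, -35.8, 277.3]
ee_rot: [179.9, -0.0, 87.8]
wrist_force: [0.6, 0.7, -2.2]
finger_gap: 0.156
grip_force: 30.0
```

Call:
{"fn": "play_rows", "kwargs": {"deltas": [[[-0.02, 0.24, 0, 0, 0, 0], [-0.04, 0.48, 0, 0, 0, 0], [-0.08, 0.72, 0, 0, 0, 0], [-0.1, 0.95, 0, 0, 0, 0]]]}}

```text
time_s: 33.4
tool_pos: [431.1, 155.0, 277.4]
ee_rot: [179.9, -0.0, 87.8]
wrist_force: [1.9, -0.5, -3.0]
finger_gap: 0.153
grip_force: 30.0
```

Call:
{"fn": "play_rows", "kwargs": {"deltas": [[[0, 0.1, 0, 0, 0, 0], [0, 0.15, 0, 0, 0, 0], [0, 0.15, 0, 0, 0, 0]]]}}

```text
time_s: 33.7
tool_pos: [431.8, 183.7, 276.6]
ee_rot: [179.9, -0.0, 87.9]
wrist_force: [-0.8, -0.9, -2.7]
finger_gap: 0.154
grip_force: 30.0
```

```bash
python3 - <<'E'
from h import *
np.set_printoptions(precision=1,suppress=True)
s=robot.grab_frame("side")
st=robot.get_state();print(st["time_s"],st["tool_pos"],st["finger_gap"],st["grip_force"],st["wrist_force"])
for a in robot.pinpoint(s,"tub")+robot.boxes_of(s,"tub")+robot.boxes_of(s,"gear1"):print(a)
E
```

```text
33.75 [431.7 182.7 276.4] 0.1555567197946029 29.98284154222347 [ 0.2  0.2 -2.5]
{'location': [275.4, 237.3], 'confidence': 0.66}
{'rect': [270.3, 293.9, 68.8, 62.7], 'confidence': 0.7}
{'rect': [395.4, 337.6, 35.3, 39.6], 'confidence': 0.92}
{'rect': [252.9, 217.7, 15.9, 11.6], 'confidence': 0.67}
{'rect': [270.4, 157.5, 7.4, 30.8], 'confidence': 0.55}
{'rect': [279.0, 212.7, 20.3, 11.7], 'confidence': 0.46}
{'rect': [249.4, 210.5, 10.8, 11.3], 'confidence': 0.39}
{'rect': [256.4, 270.0, 28.8, 16.5], 'confidence': 0.39}
```

Call:
{"fn": "play_rows", "kwargs": {"deltas": [[[-0.035, 0, -0.2, 0, 0, 0], [-0.035, 0, -0.45, 0, 0, 0], [-0.035, 0, -0.65, 0, 0, 0], [-0.035, 0, -0.75, 0, 0, 0], [-0.035, 0, -0.8, 0, 0, 0]]]}}

```text
time_s: 34.4
tool_pos: [423.6, 181.4, 114.1]
ee_rot: [-179.8, 0.1, 87.7]
wrist_force: [-0.4, 0.6, -1.2]
finger_gap: 0.156
grip_force: 30.0
```

Call:
{"fn": "play_rows", "kwargs": {"deltas": [[[0, 0, -0.02, 0, 0, 0], [0, 0, -0.04, 0, 0, 0], [0, 0, -0.06, 0, 0, 0], [0, 0, -0.08, 0, 0, 0]]]}}

```text
time_s: 34.8
tool_pos: [425.3, 183.2, 100.6]
ee_rot: [179.9, -0.0, 87.8]
wrist_force: [-0.2, -0.3, -2.9]
finger_gap: 0.158
grip_force: 30.0
```

Call:
{"fn": "play_rows", "kwargs": {"deltas": [[[0, 0, -0.02, 0, 0, 0], [0, 0, -0.04, 0, 0, 0], [0, 0, -0.06, 0, 0, 0], [0, 0, -0.08, 0, 0, 0]]]}}

```text
time_s: 35.2
tool_pos: [424.5, 183.0, 83.7]
ee_rot: [180.0, 0.0, 87.8]
wrist_force: [0.2, -0.6, -3.6]
finger_gap: 0.154
grip_force: 30.0
```

Call:
{"fn": "play_rows", "kwargs": {"deltas": [[[0, 0, -0.015, 0, 0, 0], [0, 0, -0.03, 0, 0, 0], [0, 0, -0.05, 0, 0, 0], [0, 0, -0.06, 0, 0, 0]]]}}

```text
time_s: 35.6
tool_pos: [429.9, 185.1, 75.8]
ee_rot: [179.4, -0.3, 87.8]
wrist_force: [0.2, -0.1, 42.8]
finger_gap: 0.155
grip_force: 31.0
```

Call:
{"fn": "play_rows", "kwargs": {"deltas": [[[0, 0, -0.01, 0, 0, 0], [0, 0, -0.02, 0, 0, 0], [0, 0, -0.03, 0, 0, 0], [0, 0, -0.03, 0, 0, 0]]]}}

```text
time_s: 36.0
tool_pos: [429.1, 184.7, 68.7]
ee_rot: [179.5, -0.2, 87.8]
wrist_force: [1.5, 0.8, 1.6]
finger_gap: 0.157
grip_force: 29.0
```

Call:
{"fn": "play_rows", "kwargs": {"deltas": [[[0, 0, -0.008, 0, 0, 0], [0, 0, -0.008, 0, 0, 0]]]}}

```text
time_s: 36.2
tool_pos: [426.1, 183.5, 65.0]
ee_rot: [179.8, -0.1, 87.8]
wrist_force: [2.0, 0.3, 6.5]
finger_gap: 0.155
grip_force: 30.3
```

Call:
{"fn": "play_rows", "kwargs": {"deltas": [[[0, 0, 0, 0, 0, 0], [0, 0, 0, 0, 0, 0], [0, 0, 0, 0, 0, 0]]], "grip": 0.3}}

```text
time_s: 36.5
tool_pos: [423.4, 182.6, 63.8]
ee_rot: [-179.9, 0.1, 87.8]
wrist_force: [0.2, -0.2, 0.2]
finger_gap: 0.299
grip_force: 0.0
```

Call:
{"fn": "play_rows", "kwargs": {"deltas": [[[0, 0, 0.05, 0, 0, 0], [0, 0, 0.15, 0, 0, 0], [0, 0, 0.3, 0, 0, 0], [0, 0, 0.5, 0, 0, 0], [0, 0, 0.7, 0, 0, 0]]]}}

```text
time_s: 37.0
tool_pos: [423.7, 182.6, 206.0]
ee_rot: [-179.9, 0.0, 87.8]
wrist_force: [1.3, 0.5, 0.1]
finger_gap: 0.299
grip_force: 0.0
```

Call:
{"fn": "play_rows", "kwargs": {"deltas": [[[0, -0.2, 0.25, 0, 0, 0], [0, -0.4, 0.4, 0, 0, 0], [0, -0.6, 0.4, 0, 0, 0], [0, -0.8, 0.4, 0, 0, 0], [0, -0.95, 0.4, 0, 0, 0]]], "grip": 0.6}}

```text
time_s: 37.5
tool_pos: [424.0, -9.1, 285.6]
ee_rot: [179.9, 0.0, 87.8]
wrist_force: [-0.2, -0.7, 0.7]
finger_gap: 0.596
grip_force: 0.0
```

Call:
{"fn": "play_rows", "kwargs": {"deltas": [[[0, -0.2, 0, 0, 0, 0], [0, -0.4, 0, 0, 0, 0], [0, -0.6, 0, 0, 0, 0], [0, -0.8, 0, 0, 0, 0], [0, -0.8, 0, 0, 0, 0]]]}}

```text
time_s: 38.0
tool_pos: [424.1, -170.6, 284.9]
ee_rot: [180.0, 0.1, 87.6]
wrist_force: [0.4, 0.8, -0.1]
finger_gap: 0.601
grip_force: 0.0
```

```bash
python3 - <<'E'
from h import *
np.set_printoptions(precision=1,suppress=True)
t=robot.grab_frame("top");tub(t)
s=robot.grab_frame("side");f=robot.grab_frame("wrist");st=robot.get_state();print(st["time_s"],st["tool_pos"],st["ee_rot"],st["finger_gap"],st["wrist_force"])
for n in("tub","lid"):
    for q in(s,t,f):print(n,[(np.round(a["location"]),round(a["confidence"],2)) for a in robot.pinpoint(q,n)])
print("exp tub",proj(s,(424.4,182.5,0)),"exp lid top",proj(t,(441.3,-229.6,0)))
m=robot.cut_out(t,"lid");print([a["rect"] for a in m])
for a in m[:2]:
    c,_=cv2.findContours(a["mask"].astype(np.uint8),0,1);p=np.array([atz(t,q,14)[:2] for q in max(c,key=len)[:,0]],np.float32);print(cv2.minEnclosingCircle(p))
# black knob in wrist picture: dark blob in the red disc
im=f["image"].astype(int);red=((im[:,:,0]>130)&(im[:,:,1]<70)&(im[:,:,2]<70)).astype(np.uint8)
print("red px",red.sum(),cv2.boundingRect(red))
A=cv2.resize(s["image"][160:270,210:340],(400,338),interpolation=2);B=cv2.resize(t["image"][240:330,200:300],(376,338),interpolation=2)
cv2.imwrite("pics/v14.png",np.vstack([np.hstack([A,B]),np.pad(f["image"][::2,::2],((0,0),(0,456),(0,0)))])[:,:,::-1])
E
```

```text
[208. 249.  79.  74.] 0.66
[147. 183.  34.  40.] 0.6
tub 425.31591796875 185.79165649414062 r 94.10368347167969
38.2 [ 424.2 -166.2  284.5] [-180.    -0.    87.9] 0.6011610752635685 [ 0.9  0.5 -0.3]
tub [(array([277., 236.]), 0.65)]
tub [(array([249., 284.]), 0.62)]
tub []
lid [(array([306., 328.]), 0.8), (array([274., 235.]), 0.69)]
lid [(array([385., 270.]), 0.82)]
lid [(array([350., 218.]), 0.78)]
exp tub [275.9 234.8] exp lid top [399.1 276.2]
[[351.4, 236.2, 45.1, 65.4]]
((462.8272705078125, -172.48770141601562), 96.5215835571289)
red px 16514 (240, 57, 181, 227)
```

View pics/v14.png

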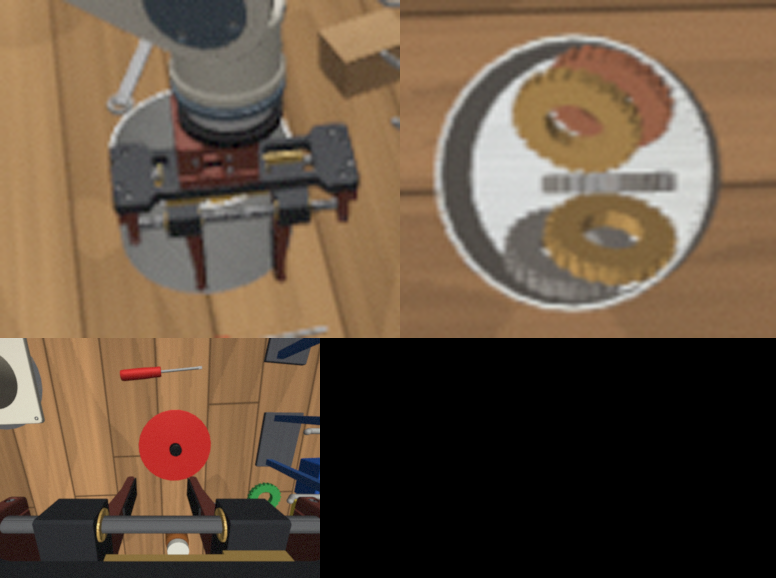

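All five gears are in the tub: brass on copper, steel standing in the middle, brass on steel. The lid has been knocked aside and now shows at about (350,215) in the wrist image, so I'm measuring it again.

```bash
cat >> h.py <<'E'
def lid(f,zd=14,zk=56):
    "lid centre from red disc outline (z=zd) and from its black knob's top (z=zk)"
    im=f["image"].astype(int);red=((im[:,:,0]>110)&(im[:,:,1]<80)&(im[:,:,2]<80)&(im[:,:,0]>2*im[:,:,1])).astype(np.uint8)
    red=cv2.morphologyEx(red,cv2.MORPH_OPEN,np.ones((5,5)))
    cs,h=cv2.findContours(red,cv2.RETR_CCOMP,cv2.CHAIN_APPROX_NONE)
    i=max(range(len(cs)),key=lambda i:cv2.contourArea(cs[i]));c=cs[i]
    e=cv2.fitEllipse(cv2.convexHull(c));p=np.array([atz(f,q,zd)[:2] for q in cv2.convexHull(c)[:,0]],np.float32)
    print("disc",e,atz(f,e[0],zd),cv2.minEnclosingCircle(p))
    for j in range(len(cs)):
        if h[0][j][3]==i and cv2.contourArea(cs[j])>60:
            r=cv2.boundingRect(cs[j]);k=cs[j][:,0].mean(0);print("knob",r,k,atz(f,k,zk-14),atz(f,k,zk))
E
python3 - <<'E'
from h import *
np.set_printoptions(precision=1,suppress=True)
lid(robot.grab_frame("wrist"));lid(robot.grab_frame("side"))
E
```

```text
disc ((347.8918762207031, 213.47850036621094), (141.01438903808594, 144.4857940673828), 67.25736999511719) [ 459.2 -181.4   14. ] ((460.16351318359375, -187.28045654296875), 100.03927612304688)
knob (337, 209, 27, 28) [349.5 222.7] [ 459.1 -187.9   42. ] [ 458.1 -184.7   56. ]
disc ((175.7935333251953, 460.7148132324219), (58.00034713745117, 115.4188003540039), 80.21186828613281) [  99.8 -505.2   14. ] ((81.41397857666016, -516.3937377929688), 112.38414001464844)
```

Call:
{"fn": "play_rows", "kwargs": {"deltas": [[[0.1, -0.06, -0.1, 0, 0, 0], [0.175, -0.1, -0.3, 0, 0, 0], [0.175, -0.1, -0.5, 0, 0, 0], [0.175, -0.1, -0.7, 0, 0, 0], [0.175, -0.1, -0.75, 0, 0, 0]]]}}

```text
time_s: 39.15
tool_pos: [456.9, -185.9, 130.8]
ee_rot: [-179.6, -0.1, 87.8]
wrist_force: [0.1, 0.1, 0.6]
finger_gap: 0.599
grip_force: 0.0
```

Call:
{"fn": "play_rows", "kwargs": {"deltas": [[[0, 0, 0, 0, 0, 0], [0, 0, 0, 0, 0, 0]]]}}

```text
time_s: 39.35
tool_pos: [460.6, -187.5, 135.8]
ee_rot: [179.9, 0.0, 87.8]
wrist_force: [0.8, -0.1, -0.5]
finger_gap: 0.6
grip_force: 0.0
```

```bash
python3 - <<'E'
from h import *
np.set_printoptions(precision=1,suppress=True)
f=robot.grab_frame("wrist");lid(f);st=robot.get_state();print(st["tool_pos"],st["ee_rot"],robot.pinpoint(f,"lid"))
im=f["image"].astype(int);k=(im.max(2)<70).astype(np.uint8)
n,l,s,c=cv2.connectedComponentsWithStats(k)
for i in range(1,n):
    if s[i][4]>150 :print(s[i],c[i],atz(f,c[i],50))
E
```

```text
disc ((320.2479248046875, 220.52728271484375), (206.51097106933594, 211.99925231933594), 93.98140716552734) [ 459.5 -178.3   14. ] ((459.500244140625, -187.0211639404297), 99.13396453857422)
knob (301, 217, 39, 43) [320.2 238.6] [ 459.2 -187.8   42. ] [ 459.5 -183.9   56. ]
[ 460.9 -187.6  136.2] [179.8   0.1  87.8] [{'location': [318.9, 226.8], 'confidence': 0.86}]
[ 553  127   42  156 1231] [573.4 201.6] [ 663.8 -162.6   50. ]
[616 133  24  21 433] [628.6 143.3] [ 698.5 -118.9   50. ]
[ 303  219   36   40 1132] [320.1 238.4] [ 459.3 -185.5   50. ]
[585 265  55  41 910] [613.5 284.5] [ 710.7 -236.4   50. ]
[ 208  281   65   78 1435] [255.7 327.5] [ 398.3 -266.    50. ]
[ 364  281   75   78 1454] [389.8 328.5] [ 518.4 -271.7   50. ]
[   0  318   68   53 1623] [ 30.7 343.3] [ 192.7 -274.1   50. ]
[    0   318   640   162 61390] [317.2 414.1] [ 449.4 -362.9   50. ]
```

Call:
{"fn": "play_rows", "kwargs": {"deltas": [[[-0.006, 0.005, -0.15, 0, 0, 0], [-0.006, 0.005, -0.3, 0, 0, 0], [-0.006, 0.005, -0.45, 0, 0, 0], [-0.006, 0.005, -0.52, 0, 0, 0], [-0.006, 0.005, -0.555, 0, 0, 0]]]}}

```text
time_s: 39.95
tool_pos: [458.8, -186.3, 23.5]
ee_rot: [180.0, 0.0, 87.8]
wrist_force: [0.2, -0.0, 0.0]
finger_gap: 0.598
grip_force: 0.0
```

Call:
{"fn": "play_rows", "kwargs": {"deltas": [[[0, 0, 0, 0, 0, 0], [0, 0, 0, 0, 0, 0]]]}}

```text
time_s: 40.15
tool_pos: [459.3, -186.5, 24.6]
ee_rot: [179.9, 0.0, 87.8]
wrist_force: [-0.2, -1.0, -0.0]
finger_gap: 0.6
grip_force: 0.0
```

Call:
{"fn": "play_rows", "kwargs": {"deltas": [[[0, 0, 0, 0, 0, 0], [0, 0, 0, 0, 0, 0], [0, 0, 0, 0, 0, 0], [0, 0, 0, 0, 0, 0], [0, 0, 0, 0, 0, 0]]], "grip": 0}}

```text
time_s: 40.65
tool_pos: [458.7, -186.2, 23.9]
ee_rot: [180.0, 0.0, 87.8]
wrist_force: [-0.5, 0.8, 5.6]
finger_gap: 0.356
grip_force: 30.0
```

Knob gripped (31 mm). Lift, then measure the tub with an unobstructed top view.

Call:
{"fn": "play_rows", "kwargs": {"deltas": [[[0, 0, 0.1, 0, 0, 0], [0, 0, 0.3, 0, 0, 0], [0, 0, 0.55, 0, 0, 0], [0, 0, 0.8, 0, 0, 0], [0, 0, 1.0, 0, 0, 0]]]}}

```text
time_s: 41.15
tool_pos: [458.2, -186.0, 225.9]
ee_rot: [179.9, 0.0, 87.8]
wrist_force: [1.2, -0.4, -2.5]
finger_gap: 0.359
grip_force: 30.0
```

```bash
python3 - <<'E'
from h import *
from scipy.optimize import least_squares
np.set_printoptions(precision=1,suppress=True)
st=robot.get_state();print(st["tool_pos"],st["ee_rot"],st["finger_gap"],st["wrist_force"],st["ft_torque"])
for n in("top","side"):
    f=robot.grab_frame(n);m=robot.cut_out(f,"tub");print(n,m[0]["rect"],m[0]["confidence"],[a["location"] for a in robot.pinpoint(f,"tub")])
    P=np.array(f["pose"]);im=cv2.GaussianBlur(cv2.cvtColor(f["image"],cv2.COLOR_RGB2GRAY),(3,3),0).astype(float)
    sat=cv2.GaussianBlur((f["image"].max(2)-f["image"].min(2)).astype(np.uint8),(3,3),0).astype(float)
    def outer(c):
        # outer rim edge: along rim-plane radii, saturation step from grey to wood
        pts=[]
        for a in np.arange(0,2*np.pi,np.pi/60):
            u=np.array([np.cos(a),np.sin(a)]);rs=np.arange(80,112,.5)
            q=np.array([proj(f,(*(c+u*r),130)) for r in rs]).astype(np.float32)
            v=cv2.remap(sat.astype(np.float32),q[None,:,0],q[None,:,1],1)[0];g=np.diff(cv2.GaussianBlur(v[None],(9,1),0)[0])
            i=g.argmax()
            if g[i]>1.2:pts.append(c+u*rs[i])
        return np.array(pts)
    c=np.array([424.4,182.5])
    for _ in range(3):
        p=outer(c);r=least_squares(lambda x:np.hypot(*(p-x[:2]).T)-x[2],[*c,95],loss="soft_l1",f_scale=1.5);c=r.x[:2]
    print(len(p),r.x,np.median(abs(r.fun)))
E
```

```text
[ 458.2 -186.   225.9] [179.9   0.   87.8] 0.35912188488193986 [ 1.2 -0.4 -2.5] [-0.1 -0.1 -0.1]
top [210.1, 249.5, 75.3, 72.1] 0.83 [[252.3, 282.6], [256.5, 285.1], [172.9, 203.5]]
120 [425.  184.4  95.9] 1.037520407872428Traceback (most recent call last):
  File "<stdin>", line 6, in <module>
IndexError: list index out of range
```

```bash
python3 - <<'E'
from h import *
from scipy.optimize import least_squares
np.set_printoptions(precision=1,suppress=True)
for n in("top","side"):
    f=robot.grab_frame(n);cam=np.array(f["pose"])[:2,3]
    sat=cv2.GaussianBlur((f["image"].max(2)-f["image"].min(2)).astype(np.uint8),(3,3),0).astype(np.float32)
    c=np.array([425,184.5])
    for _ in range(4):
        d=(c-cam)/np.linalg.norm(c-cam);a0=np.arctan2(d[1],d[0]);pts=[]
        for a in a0+np.radians(np.arange(-85,86,3)):
            u=np.array([np.cos(a),np.sin(a)]);rs=np.arange(82,110,.5)
            q=np.array([proj(f,(*(c+u*r),130)) for r in rs]).astype(np.float32)
            v=cv2.remap(sat,q[None,:,0],q[None,:,1],1)[0];g=np.diff(cv2.GaussianBlur(v[None],(9,1),0)[0]);i=g.argmax()
            if g[i]>1.2:pts.append(c+u*rs[i])
        p=np.array(pts);r=least_squares(lambda x:np.hypot(*(p-x[:2]).T)-95,c,loss="soft_l1",f_scale=1.);c=r.x
    print(n,len(p),c,np.median(abs(r.fun)))
E
```

```text
top 57 [425.  186.1] 0.46076024271005167
side 16 [428.8 183.5] 0.6593649382086966
```

The tub's centre is about (425,185.5). Carrying the lid over.

Call:
{"fn": "play_rows", "kwargs": {"deltas": [[[-0.02, 0.15, 0, 0, 0, 0], [-0.05, 0.35, 0, 0, 0, 0], [-0.1, 0.55, 0, 0, 0, 0], [-0.14, 0.77, 0, 0, 0, 0], [-0.165, 0.98, 0, 0, 0, 0]]]}}

```text
time_s: 42.0
tool_pos: [423.3, 11.4, 221.6]
ee_rot: [-179.8, 0.0, 87.8]
wrist_force: [0.9, 0.4, -2.4]
finger_gap: 0.355
grip_force: 30.0
```

Call:
{"fn": "play_rows", "kwargs": {"deltas": [[[0, 0.22, 0, 0, 0, 0], [0, 0.45, 0, 0, 0, 0], [0, 0.67, 0, 0, 0, 0], [0, 0.82, 0, 0, 0, 0], [0, 0.876, 0, 0, 0, 0]]]}}

```text
time_s: 42.5
tool_pos: [424.2, 187.2, 221.6]
ee_rot: [-179.8, 0.1, 88.0]
wrist_force: [0.2, -1.2, -2.5]
finger_gap: 0.355
grip_force: 30.0
```

Call:
{"fn": "play_rows", "kwargs": {"deltas": [[[0, 0, -0.05, 0, 0, 0], [0, 0, -0.15, 0, 0, 0], [0, 0, -0.25, 0, 0, 0], [0, 0, -0.25, 0, 0, 0], [0, 0, -0.25, 0, 0, 0]]]}}

```text
time_s: 43.0
tool_pos: [424.8, 183.8, 172.6]
ee_rot: [-179.9, 0.1, 87.8]
wrist_force: [0.8, -0.9, -3.2]
finger_gap: 0.355
grip_force: 30.0
```

```bash
python3 - <<'E'
from h import *
np.set_printoptions(precision=1,suppress=True)
st=robot.get_state();print(st["time_s"],st["tool_pos"],st["ee_rot"],st["finger_gap"],st["wrist_force"])
s=robot.grab_frame("side");f=robot.grab_frame("wrist")
z=st["tool_pos"][2]-24
for q in(s,f):
    m=robot.cut_out(q,"lid")
    for a in m[:2]:print(a["rect"],a["confidence"])
im=f["image"].astype(int);red=((im[:,:,0]>110)&(im[:,:,1]<80)&(im[:,:,2]<80)&(im[:,:,0]>2*im[:,:,1])).astype(np.uint8)
red=cv2.morphologyEx(red,cv2.MORPH_OPEN,np.ones((7,7)));c=max(cv2.findContours(red,0,1)[0],key=cv2.contourArea)
h=cv2.convexHull(c)[:,0];h=np.array([q for q in h if q[1]<240]);p=np.array([atz(f,q,z+14)[:2] for q in h])
from scipy.optimize import least_squares
r=least_squares(lambda x:np.hypot(*(p-x).T)-100,[425,185],loss="soft_l1");print("lid by wrist",len(p),r.x,np.median(abs(r.fun)))
print(robot.boxes_of(s,"tub")[:1],robot.pinpoint(s,"tub")[:1])
E
```

```text
43.0 [424.8 183.8 172.6] [-179.9    0.1   87.8] 0.35485971528564303 [ 0.8 -0.9 -3.2]
[237.1, 177.4, 69.0, 45.7] 0.9
[162.5, 102.7, 324.1, 304.5] 0.71
lid by wrist 30 [426.2 181.7] 0.24516785732163981
[{'rect': [244.4, 210.9, 62.6, 47.0], 'confidence': 0.67}] [{'location': [277.4, 238.4], 'confidence': 0.88}]
```

Call:
{"fn": "play_rows", "kwargs": {"deltas": [[[0, 0.012, -0.03, 0, 0, 0], [0, 0.012, -0.06, 0, 0, 0], [0, 0.012, -0.08, 0, 0, 0], [0, 0.012, -0.08, 0, 0, 0]]]}}

```text
time_s: 43.7
tool_pos: [424.7, 187.4, 156.5]
ee_rot: [-179.9, 0.0, 87.9]
wrist_force: [0.4, -0.1, -3.4]
finger_gap: 0.353
grip_force: 30.0
```

Call:
{"fn": "play_rows", "kwargs": {"deltas": [[[0, 0, -0.01, 0, 0, 0], [0, 0, -0.02, 0, 0, 0], [0, 0, -0.02, 0, 0, 0]]]}}

```text
time_s: 44.0
tool_pos: [425.2, 187.5, 153.2]
ee_rot: [-180.0, 0.0, 87.8]
wrist_force: [-0.9, -0.6, -3.5]
finger_gap: 0.354
grip_force: 30.0
```

Call:
{"fn": "play_rows", "kwargs": {"deltas": [[[0, 0, -0.01, 0, 0, 0], [0, 0, -0.02, 0, 0, 0], [0, 0, -0.02, 0, 0, 0]]]}}

```text
time_s: 44.3
tool_pos: [425.9, 187.3, 149.6]
ee_rot: [179.9, 0.0, 87.9]
wrist_force: [2.1, -3.0, 2.2]
finger_gap: 0.353
grip_force: 30.0
```

Call:
{"fn": "play_rows", "kwargs": {"deltas": [[[0.005, -0.01, 0, 0, 0, 0], [0.005, -0.01, 0, 0, 0, 0]]]}}

```text
time_s: 44.5
tool_pos: [426.1, 185.4, 149.3]
ee_rot: [-180.0, -0.0, 87.8]
wrist_force: [-0.1, 0.0, -2.4]
finger_gap: 0.357
grip_force: 30.0
```

Call:
{"fn": "play_rows", "kwargs": {"deltas": [[[0, 0, -0.005, 0, 0, 0], [0, 0, -0.01, 0, 0, 0], [0, 0, -0.01, 0, 0, 0]]]}}

```text
time_s: 44.8
tool_pos: [426.0, 185.5, 147.1]
ee_rot: [-180.0, 0.0, 87.8]
wrist_force: [-0.4, 0.0, -3.2]
finger_gap: 0.35
grip_force: 30.0
```

Free again and in the mouth. The last millimetres next.

Call:
{"fn": "play_rows", "kwargs": {"deltas": [[[0, 0, -0.004, 0, 0, 0], [0, 0, -0.008, 0, 0, 0], [0, 0, -0.008, 0, 0, 0]]]}}

```text
time_s: 45.1
tool_pos: [426.3, 185.6, 146.0]
ee_rot: [-180.0, -0.0, 87.8]
wrist_force: [-1.3, -0.2, 1.1]
finger_gap: 0.353
grip_force: 30.0
```

Call:
{"fn": "play_rows", "kwargs": {"deltas": [[[0, 0, -0.004, 0, 0, 0], [0, 0, -0.004, 0, 0, 0]]]}}

```text
time_s: 45.3
tool_pos: [426.3, 185.6, 145.9]
ee_rot: [180.0, -0.0, 87.8]
wrist_force: [-5.0, -1.6, 10.7]
finger_gap: 0.358
grip_force: 30.0
```

It's seated: TCP at 146 matches the expected 122 + 24, and the contact force is rising. Release and rise.

Call:
{"fn": "play_rows", "kwargs": {"deltas": [[[0, 0, 0, 0, 0, 0], [0, 0, 0, 0, 0, 0], [0, 0, 0, 0, 0, 0], [0, 0, 0, 0, 0, 0]]], "grip": 0.6}}

```text
time_s: 45.7
tool_pos: [426.4, 185.6, 144.9]
ee_rot: [180.0, -0.0, 87.8]
wrist_force: [-0.6, -0.3, -0.0]
finger_gap: 0.599
grip_force: 0.0
```

Call:
{"fn": "play_rows", "kwargs": {"deltas": [[[0, 0, 0.1, 0, 0, 0], [0, 0, 0.3, 0, 0, 0], [0, 0, 0.5, 0, 0, 0], [0, 0, 0.75, 0, 0, 0], [0, 0, 0.9, 0, 0, 0]]]}}

```text
time_s: 46.2
tool_pos: [427.2, 185.9, 328.6]
ee_rot: [179.8, -0.1, 87.8]
wrist_force: [0.9, 0.2, 0.2]
finger_gap: 0.599
grip_force: 0.0
```

Call:
{"fn": "play_rows", "kwargs": {"deltas": [[[0, -0.2, 0, 0, 0, 0], [0, -0.45, 0, 0, 0, 0], [0, -0.7, 0, 0, 0, 0], [0, -0.95, 0, 0, 0, 0], [0, -0.98, 0, 0, 0, 0]]]}}

```text
time_s: 46.7
tool_pos: [426.0, -14.6, 325.0]
ee_rot: [180.0, 0.1, 87.5]
wrist_force: [-0.9, 0.4, -0.1]
finger_gap: 0.596
grip_force: 0.0
```

```bash
python3 - <<'E'
from h import *
np.set_printoptions(precision=1,suppress=True)
st=robot.get_state();print(st["time_s"],st["tool_pos"],st["wrist_force"])
from scipy.optimize import least_squares
for n in("top","side"):
    f=robot.grab_frame(n);m=robot.cut_out(f,"lid")
    im=f["image"].astype(int);red=((im[:,:,0]>110)&(im[:,:,1]<80)&(im[:,:,2]<80)&(im[:,:,0]>2*im[:,:,1]))
    e=proj(f,(425.5,185.5,136));print(n,[(np.round(a["rect"]),round(a["confidence"],2)) for a in m][:2],"exp",e)
    nn,l,s,c=cv2.connectedComponentsWithStats(red.astype(np.uint8));i=max(range(1,nn),key=lambda i:s[i][4]-20*np.hypot(*(c[i]-e)))
    p0=np.array(cv2.convexHull(cv2.findContours((l==i).astype(np.uint8),0,1)[0][0])[:,0],float)
    # fit disc pose: centre + two tilts
    def fun(x,px=p0):
        a=Rm=R.from_rotvec([x[3],x[4],0]).as_matrix();cc=x[:3];nrm=Rm[:,2];out=[]
        for q in px:
            o,d=ray(f,q);P=o+d*((cc-o)@nrm)/(d@nrm);out.append(np.linalg.norm(P-cc)-100)
        return out
    r=least_squares(lambda x:fun([x[0],x[1],136,0,0]),[425,185],loss="soft_l1");print("level fit",s[i],r.x,np.round(r.fun,1).min(),np.round(r.fun,1).max(),np.median(np.abs(r.fun)))
    print("tub",[(np.round(a["rect"]),round(a["confidence"],2)) for a in robot.boxes_of(f,"tub")][:2])
E
```

```text
46.7 [426.  -14.6 325. ] [-0.9  0.4 -0.1]
top [(array([211., 250.,  75.,  78.]), 0.73), (array([119., 233.,  39.,  31.]), 0.71)] exp [245.6 285.3]
level fit [ 207  248   77   77 4542] [423.3 185.6] -1.5 -0.4 1.0223914887985757
tub []
side [(array([243., 185.,  64.,  49.]), 0.76)] exp [273.5 204.7]
level fit [ 244  186   62   42 1863] [427.  180.6] -3.0 0.7 0.971154562242944
tub []
```

```bash
python3 -c "
from plant import robot
print(robot.hand_in())"
```

```text
the job is handed in; nothing more can be done
None
```

All five gears are in the tub, the lid is seated and measured level within the camera's accuracy, and the job was handed in at about 47 s; no result came back from the judge.

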